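Pour grinding balls onto the sieve and hold the pulse dial at the third click

TASK

To shake the eight grinding balls clean, pour them all out of the steel beaker onto the sieve of the shaker, and stand the empty beaker upright on the bench again. Then turn the shaker's orange spring-return dial clockwise from off to the third click, never beyond it, and keep hold of it there: the job finishes with the dial gripped and held at the third click, because it springs back to off when let go. Leave the jar, dish and brush where they are.

Things in the scene. Friction and masses are not known exactly. Their poses are not given: they have to be found in the camera images.
- shaker: bench-top sieve shaker, fixed to the bench: white housing 350 mm long (x) x 260 mm wide (y), flat top deck 70 mm above the bench. Origin: centre of the housing's footprint, on the bench. Its x axis points from the dial end (the front, towards the robot) to the sieve end; z up. The sieve's axis stands at x = +90 mm, the dial's axis at x = -105 mm, both at y = 0. It starts turned by up to about 23 degrees
- sieve_center (a point): centre of the mesh floor of the round steel sieve clamped on the shaker, 132 mm above the bench. The sieve is open at the top: inner diameter 194 mm, outer 200 mm, rim 38 mm above the mesh (170 mm above the bench)
- dial (a joint): the shaker's orange bar dial, rad: 0 = off (at rest), growing clockwise seen from above. Click stops at 0.393, 0.785, 1.178 (third), 1.571, 1.963 (end). A spring turns it back to 0 whenever let go, also out of a click: 0.06 N m at 0, 0.12 at the third stop; clicks add +-0.045 N m, most resistance a quarter step after each stop (0.16 before the third), least a quarter step before the next
- dial_grip (a point): point on the vertical axis of the dial, inside its bar, 102 mm above the bench, at a good height to grip. The bar is 14 mm wide, 46 mm long and 30 mm high (82 to 112 mm above the bench) on a black disc of 52 mm; it points along the shaker's x axis at 0, a white line marking its end towards the front. Free deck around; the sieve's rim stands 95 mm behind the axis. x and y axes turn with the dial
- beaker: straight-sided stainless steel beaker without handle, loose, upright on the bench: outer diameter 58 mm (61 mm over a rolled rim 3 mm high), inner 53 mm, height 75 mm, inner floor 4 mm up, 90 to 145 g, plus 85 g of balls. The jaws can take it from above across its outside. Origin: centre of the underside, z towards the mouth
- ball0_center (a point): centre of one of the eight white ceramic grinding balls, 15 mm diameter, about 11 g, lying loose in the beaker at the start
- ball1_center (a point): centre of one of the eight white ceramic grinding balls, 15 mm diameter, about 11 g, lying loose in the beaker at the start
- ball2_center (a point): centre of one of the eight white ceramic grinding balls, 15 mm diameter, about 11 g, lying loose in the beaker at the start
- ball3_center (a point): centre of one of the eight white ceramic grinding balls, 15 mm diameter, about 11 g, lying loose in the beaker at the start
- ball4_center (a point): centre of one of the eight white ceramic grinding balls, 15 mm diameter, about 11 g, lying loose in the beaker at the start
- ball5_center (a point): centre of one of the eight white ceramic grinding balls, 15 mm diameter, about 11 g, lying loose in the beaker at the start
- ball6_center (a point): centre of one of the eight white ceramic grinding balls, 15 mm diameter, about 11 g, lying loose in the beaker at the start
- ball7_center (a point): centre of one of the eight white ceramic grinding balls, 15 mm diameter, about 11 g, lying loose in the beaker at the start
- jar: bystander: squat dark steel grinding jar, empty, 80 mm diameter, 52 mm high, loose. Origin: centre of the underside
- dish: bystander: white porcelain dish, 82 mm diameter, 30 mm high, loose. Origin: centre of the underside
- brush: bystander: sieve brush, 170 mm long, lying on the bench, loose
Not all that is in view belongs to the job. Leave any green look-alike of the beaker alone.

How it is judged (in metres and radians):
On the way, in this order (a step that is already met when the one before it is completed fails the run):
1. the beaker is picked up with the balls in it (height (world z) of beaker above 0.04 m and contact force between the fingers and beaker above 1 N and distance between each of ball0_center, ball1_center, ball2_center, ball3_center, ball4_center, ball5_center, ball6_center, ball7_center and beaker below 0.08 m), for 0.2 s.
2. all eight balls are poured into the sieve out of the beaker held above it (horizontal distance between each of ball0_center, ball1_center, ball2_center, ball3_center, ball4_center, ball5_center, ball6_center, ball7_center and sieve_center below 0.098 m and z of ball0_center in the frame of sieve_center between 0.002 and 0.034 m and z of ball1_center in the frame of sieve_center between 0.002 and 0.034 m and z of ball2_center in the frame of sieve_center between 0.002 and 0.034 m and z of ball3_center in the frame of sieve_center between 0.002 and 0.034 m and z of ball4_center in the frame of sieve_center between 0.002 and 0.034 m and z of ball5_center in the frame of sieve_center between 0.002 and 0.034 m and z of ball6_center in the frame of sieve_center between 0.002 and 0.034 m and z of ball7_center in the frame of sieve_center between 0.002 and 0.034 m and height (world z) of beaker above 0.1 m and contact force between the fingers and beaker above 1 N), for 0.2 s.
3. the empty beaker stands upright on the bench, let go (height (world z) of beaker below 0.006 m and angle between beaker's own z axis and vertical below 0.1 rad and linear speed of beaker below 0.03 m/s and contact force between the fingers and beaker below 0.1 N and horizontal distance between each of ball0_center, ball1_center, ball2_center, ball3_center, ball4_center, ball5_center, ball6_center, ball7_center and sieve_center below 0.098 m and z of ball0_center in the frame of sieve_center between 0.002 and 0.034 m and z of ball1_center in the frame of sieve_center between 0.002 and 0.034 m and z of ball2_center in the frame of sieve_center between 0.002 and 0.034 m and z of ball3_center in the frame of sieve_center between 0.002 and 0.034 m and z of ball4_center in the frame of sieve_center between 0.002 and 0.034 m and z of ball5_center in the frame of sieve_center between 0.002 and 0.034 m and z of ball6_center in the frame of sieve_center between 0.002 and 0.034 m and z of ball7_center in the frame of sieve_center between 0.002 and 0.034 m), for 0.2 s.
4. the dial is gripped and held at the third click (value of joint dial between 1.0681 and 1.2881 rad and contact force between the fingers and shaker above 1 N and distance between the grasp point and dial_grip below 0.04 m and horizontal distance between each of ball0_center, ball1_center, ball2_center, ball3_center, ball4_center, ball5_center, ball6_center, ball7_center and sieve_center below 0.098 m and z of ball0_center in the frame of sieve_center between 0.002 and 0.034 m and z of ball1_center in the frame of sieve_center between 0.002 and 0.034 m and z of ball2_center in the frame of sieve_center between 0.002 and 0.034 m and z of ball3_center in the frame of sieve_center between 0.002 and 0.034 m and z of ball4_center in the frame of sieve_center between 0.002 and 0.034 m and z of ball5_center in the frame of sieve_center between 0.002 and 0.034 m and z of ball6_center in the frame of sieve_center between 0.002 and 0.034 m and z of ball7_center in the frame of sieve_center between 0.002 and 0.034 m), for 1 s.
At the end, for the whole second after the job is handed in: The fingers hold the dial (over 1 N, within 40 mm of its grip point) at the third click, 1.18 rad within 0.11, at rest; all eight balls lie in the sieve; the beaker stands upright on the bench, let go; jar, dish and brush moved under 20 mm (all of step 4 and velocity of joint dial between -0.15 and 0.15 rad/s and height (world z) of beaker below 0.006 m and angle between beaker's own z axis and vertical below 0.1 rad and linear speed of beaker below 0.03 m/s and contact force between the fingers and beaker below 0.1 N and contact force between beaker and shaker below 0.1 N and not (distance of jar from where it was at the start of the episode above 0.02 m) and not (distance of dish from where it was at the start of the episode above 0.02 m) and not (distance of brush from where it was at the start of the episode above 0.02 m)); the arm keeps its last pose, push and grip.
It fails at once if the dial is turned beyond the third click, towards the fourth (value of joint dial above 1.37445 rad).
It fails at once if a bystander (jar, dish, brush) is pushed more than 20 mm (distance of any of jar, dish, brush from where it was at the start of the episode above 0.02 m).
It also fails if it takes over 72 s, if anything falls off the work surface, if the arm or the gripper's body presses on something with over 40 N, if the wrist force passes 120 N, or if a joint passes its speed limit or range.

ROBOT

A 6-joint arm with a two-finger parallel gripper is mounted at the origin on the work surface. World frame = base frame: x ahead of the robot, y to its left, z up, the work surface at z = 0. Lengths are in m, angles in degrees, forces in N, time in s.
With the tool pointing down it reaches from about 0.4 to 0.825 m from the base axis. Payload 7 kg.
Tool frame: the origin (TCP) lies at the very end of the fingers, on their centre line; the grasp point (between the pads) lies 19 mm behind it; x points along the fingers, z is the direction in which the jaws open and shut, and the axes are right-handed (so a half turn about x gives the same grasp; the last joint's range is limited). The gripper opens to 88 mm and grips with 3 to 60 N. Pads are 19 mm wide; open, the fingers measure 130 mm over their backs; the gripper's body (78 mm by 193 mm) begins 47 mm behind the grasp point.
Start: joints at [81.939, 20.546, 0.682, 0, -70.136, -16.507], TCP at [0.281, 0.614, 0.227] pointing down, gripper open.
Joint ranges: [-176.03, 176.03], [-82.01, 121.73], [-58.28, 71.71], [-173.87, 95.51], [-174.79, -0.11], [-173.66, 173.66]. Speed limits (degrees/s): [136.94, 136.94, 172.46, 180, 180, 180].

INTERFACE

Orientations are given as [roll, pitch, yaw] about the fixed x, y, z axes, in that order (R = Rz(yaw) Ry(pitch) Rx(roll)).
In Python, from plant import * gives the robot as it stands.
- The arm moves only by the tool arm_command, never from a script. Its argument "commands" is one flat list of numbers, 5 for each row, row after row: the shift along the tool's x, y, z in mm, then the turn about the tool's x in degrees, then the opening in per cent of the stroke, from 0 (shut) to 100 (fully open). A call has 1 to 5 rows; each row shifts and turns the pose as measured when the row begins, along the tool's axes as they then stand; what a row does not reach is not made up. A row lasts 1/8 s, in which the tool goes at most 62.5 mm and 10.7 degrees, less where a joint would pass 70% of its speed; a pose out of reach is approached as far as the arm can. A call is refused whole if a number of a shift passes 62.5 or a number of a turn 10.7, either way. A call with a gripper value outside its range is refused whole. The fingers move at their own pace and stop on an object; the grip force is fixed at half the most. Time passes only in rows, so rows that do not move let the fingers close. It gives the time, the measured TCP pose, the force and the opening at its end, in the units of the state.
- get_obs(): the state, without advancing time (a new reading comes with each control period).
- snapshot(name): name is "side" or "top"; returns a dict with "frame" (400x640x3 uint8, blue, green, red), "fov_y" (degrees; the focal length in pixels is half the picture's height over the tangent of half this angle, whatever the lens; pixels are square), "cx", "cy" (the principal point, pixels), "world_to_cam" (4x4, takes a point from world to camera coordinates). Camera axes: x right, y up, looking along -z (the intrinsics and any distortion apply to the point x, -y, -z); pixel columns grow to the right and rows downward; lengths in m; the calibration is good to about 2 mm. A picture is of the moment at which its call begins. There is no depth.
- close_job(): hands the job in, once; it reports no verdict.
The state is a dict: "clock": time; "joint_pos": joint angles; "qvel": joint speeds; "tau": joint torques, N m; "tool_pos": TCP position; "orientation": TCP orientation; "force": force on the tool from outside, world axes, zero at the start; "moment": the same for the moment, N m; "opening": finger opening in m.
Only numpy, scipy, OpenCV 4.12 (cv2) and the standard library are available. Lean on these libraries where they do the work, as an engineer would, in place of code of your own. Each camera call takes 0.05 s, during which the arm holds its last target. There are 200 camera calls.

## Working session

There is one attempt and no reset: what is moved stays moved. The work goes in short steps, Python scripts to look and compute and a tool call to move; the robot and the scene stay as the last step left them, time stands still between calls to the robot, and variables do not carry over. Pictures are saved under pics/ and viewed, about 8 in all and at most 12, crops included, and the job is handed in when it is done.

Besides the shell and the picture viewer there is one more tool, called as name(argument=value, ...) on one line, values as JSON. arm_command: Moves the arm, as the interface text tells. Its arguments: {"type":"object","properties":{"commands":{"type":"array"}},"required":["commands"]}

```bash
mkdir -p pics; ls; python3 - <<'E'
from plant import *
import cv2
for n in("top","side"):
    s=snapshot(n);cv2.imwrite(f"pics/{n}0.png",s["frame"]);print(n,s["fov_y"],s["cx"],s["cy"],s["world_to_cam"].tolist() if hasattr(s["world_to_cam"],'tolist') else s["world_to_cam"],[k for k in s])
print(get_obs())
E
```

```text
pics
top 48.11515802572452 322.133244619871 204.3287837385146 [[-0.018976603683709507, -0.9996650263995902, -0.017598963212008253, -0.06850585153101565], [0.9977161515633595, -0.020075015940971868, 0.06449398921270753, -0.5055091926398928], [-0.06482568489596187, -0.016334892974119015, 0.9977628986133394, -1.0200401607412564], [0.0, 0.0, 0.0, 1.0]] ['frame', 'fov_y', 'cx', 'cy', 'world_to_cam']
side 49.61081977364138 321.66871825967104 197.03075827242614 [[-0.6935949344860378, -0.7199928750611437, -0.02315872873232448, 0.2786631693887587], [0.41632403573178145, -0.42688127424336403, 0.8027743611827451, -0.32923468802518924], [-0.5878778479644485, 0.547158695043358, 0.5958330288857262, -0.6625723885180638], [0.0, 0.0, 0.0, 1.0]] ['frame', 'fov_y', 'cx', 'cy', 'world_to_cam']
{'clock': 0.1, 'joint_pos': array([ 8.19380894e+01,  2.05872699e+01,  6.41301963e-01, -1.50118195e-02,
       -7.01369506e+01, -1.65066934e+01]), 'qvel': array([-0.07127101, -0.06302844,  0.01310201,  0.07922811,  0.06494818,
       -0.13443129]), 'tau': array([-4.23403408e-04, -5.84160233e+01,  2.93750972e+01,  7.01531410e+00,
        1.01638897e-02, -5.79012908e-05]), 'tool_pos': array([0.28051713, 0.6134919 , 0.22574296]), 'orientation': array([   6.84852411,   89.91588864, -107.72519071]), 'force': array([-0.84493414,  0.11311762,  0.71260394]), 'moment': array([0.03807381, 0.01436622, 0.00441815]), 'opening': 0.08758269739605491}
```

View pics/top0.png

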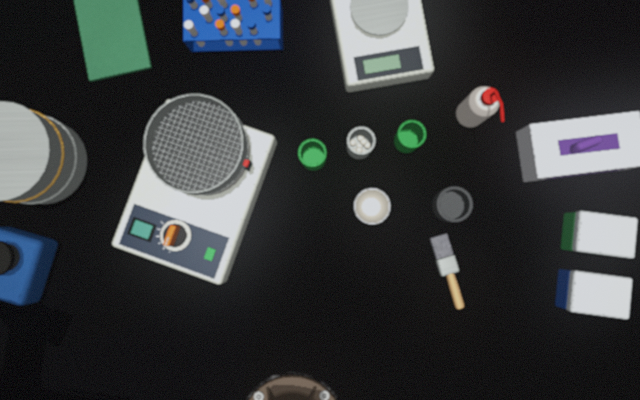

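View pics/side0.png

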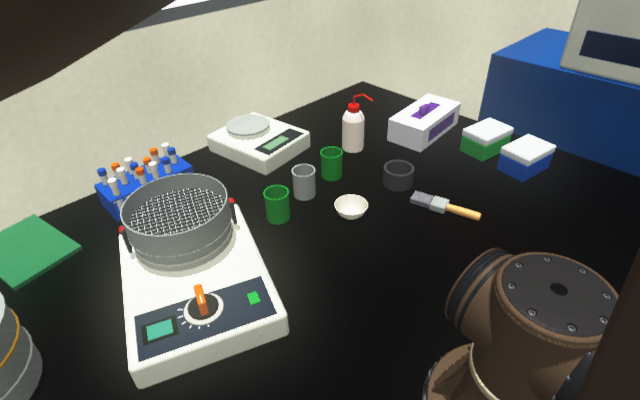

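Candidates for the beaker in the top view are green (312,154), steel with white balls (361,142), and green (410,136). The steel one is the match. The dark jar is at (453,204) and the dish at (372,206). A close crop will check the choice.

```bash
cat > h.py <<'E'
from plant import *
import cv2,numpy as np
def proj(s,P):
    p=np.asarray(s["world_to_cam"])@np.append(P,1); f=200/np.tan(np.radians(s["fov_y"]/2))
    return np.array([s["cx"]+f*p[0]/-p[2], s["cy"]+f*-p[1]/-p[2]])
def ray(s,u,v,z):
    f=200/np.tan(np.radians(s["fov_y"]/2)); W=np.asarray(s["world_to_cam"]);R=W[:3,:3];c=-R.T@W[:3,3]
    d=R.T@np.array([(u-s["cx"])/f,-(v-s["cy"])/f,-1]); return c+d*(z-c[2])/d[2]
E
python3 - <<'E'
from h import *
t=snapshot("top");s=snapshot("side")
a=cv2.resize(t["frame"][80:290,100:440],None,fx=2.3,fy=2.3,interpolation=2)
cv2.imwrite("pics/c1.png",a)
b=cv2.resize(s["frame"][135:355,100:400],None,fx=2.5,fy=2.5,interpolation=2)
cv2.imwrite("pics/c2.png",b)
bk=ray(t,361,141,.075);sv=ray(t,194,143,.170);d=ray(t,176,235,.1)
print(bk,sv,d,np.linalg.norm((sv-d)[:2]))
for P in(bk,sv,d): print(proj(s,P))
E
```

```text
[ 0.63784318 -0.16733955  0.075     ] [0.62174686 0.17232722 0.17      ] [0.43951016 0.23218691 0.1       ] 0.19181605647518987
[303.7135918  169.91287956]
[175.81940761 200.91788125]
[206.36309345 294.32004253]
```

View pics/c1.png

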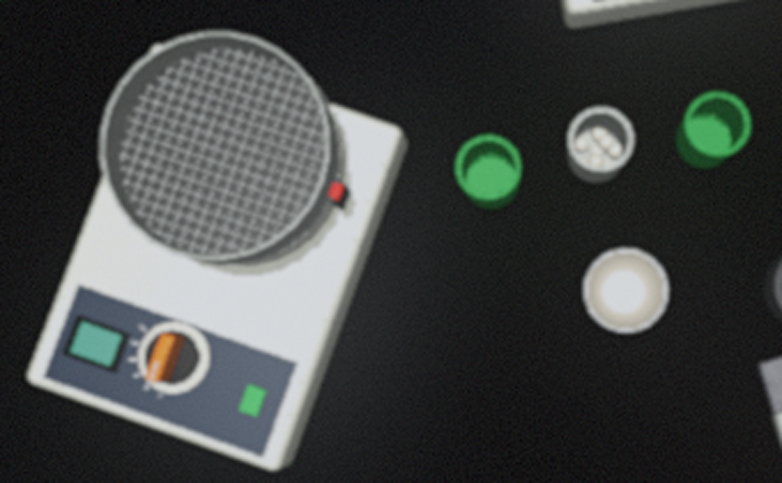

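View pics/c2.png

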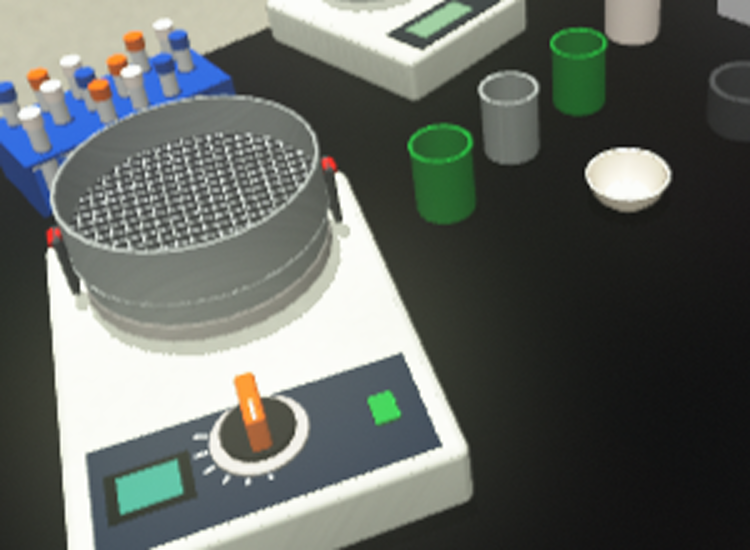

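The steel beaker at crop (600,139) holds the white balls and has green look-alikes on either side. The side view agrees to within 0.5 px. The sieve rim centre is at crop (216,146), the dial disc at (174,358), and a red clamp at (338,193).

The tool can't tilt. My plan is to grip the beaker low, push its foot against the sieve rim so it pivots in the pads and pours, then straighten it by pressing it flat against the sieve's outer wall.

```bash
cat >> h.py <<'E'
def go(P=None,head=None,n=1):
    o=get_obs(); r,p,y=np.radians(o["orientation"])
    from scipy.spatial.transform import Rotation as Ro
    R=Ro.from_euler("xyz",[r,p,y]).as_matrix(); h=np.degrees(np.arctan2(R[1,2],R[0,2]))
    print("t",round(o["clock"],2),"pos",o["tool_pos"].round(4),"xdir",R[:,0].round(3),"head",h.round(1),"open",round(o["opening"],4),"F",o["force"].round(1),"q",o["joint_pos"].round(0))
    if P is not None: print(" shift mm",(R.T@(np.array(P)-o["tool_pos"])*1000).round(1))
    if head is not None: print(" turn x",round(((h-head+90)%180)-90,1))
E
python3 - <<'E'
from h import *
t=snapshot("top")
print(ray(t,361.1,140.6,.075),ray(t,194.1,143.5,.17),ray(t,175.7,235.7,.075))
go([.638,-.167,.2257],-150)
E
```

```text
[ 0.63872636 -0.16758063  0.075     ] [0.62073391 0.17212723 0.17      ] [0.43806636 0.24146753 0.075     ]
t 0.25 pos [0.2806 0.6137 0.2261] xdir [-0.    -0.001 -1.   ] head -114.6 open 0.0875 F [ 0.4 -0.2 -0.7] q [ 82.  21.   1.  -0. -70. -17.]
 shift mm [  0.9 649.7 561.4]
 turn x 35.4
```

arm_command(commands=[0,47,40,0,100,0,47,40,0,100,0,47,40,0,100,0,47,40,0,100,0,47,40,0,100])

```text
clock: 0.88
tool_pos: [0.4118, 0.3317, 0.2246]
orientation: [22.5, 89.9, -91.8]
force: [0.5, 0.0, 0.4]
opening: 0.0876
```

arm_command(commands=[0,47,40,0,100,0,47,40,0,100,0,47,40,0,100,0,47,40,0,100,0,47,40,0,100])

```text
clock: 1.5
tool_pos: [0.5446, 0.0487, 0.2269]
orientation: [110.9, 89.8, -3.2]
force: [0.8, 0.3, 0.0]
opening: 0.0874
```

```bash
python3 -c "
from h import *
go([.6385,-.1675,.2],-150)"
```

```text
t 1.5 pos [0.5446 0.0487 0.2269] xdir [ 0.003 -0.    -1.   ] head -114.1 open 0.0874 F [0.8 0.3 0. ] q [ 26.   8. -16.   0. -66.  40.]
 shift mm [ 27.2 173.9 159. ]
 turn x 35.9
```

arm_command(commands=[0,45,41,0,100,0,45,41,0,100,0,42,38,0,100,0,42,39,0,100,10,0,0,10,100])

```text
clock: 2.12
tool_pos: [0.6417, -0.1787, 0.217]
orientation: [119.0, 89.7, -5.5]
force: [-0.8, 0.1, -1.2]
opening: 0.0875
```

arm_command(commands=[10,0,0,10,100,5,0,0,10,100,0,0,0,5,100,0,0,0,0,100])

```text
clock: 2.62
tool_pos: [0.6408, -0.1807, 0.199]
orientation: [148.2, 89.9, -2.3]
force: [-0.1, -0.3, -0.6]
opening: 0.0874
```

```bash
python3 -c "
from h import *
go([.6385,-.1675,.026],-150)
s=snapshot('top');cv2.imwrite('pics/a1.png',cv2.resize(s['frame'][60:260,240:480],None,fx=3,fy=3))"
```

```text
t 2.62 pos [ 0.6408 -0.1807  0.199 ] xdir [ 0.001 -0.    -1.   ] head -150.5 open 0.0874 F [-0.1 -0.3 -0.6] q [  1.  21.  -3.   0. -66.  28.]
 shift mm [173.  -12.7  -4.4]
 turn x -0.5
```

View pics/a1.png

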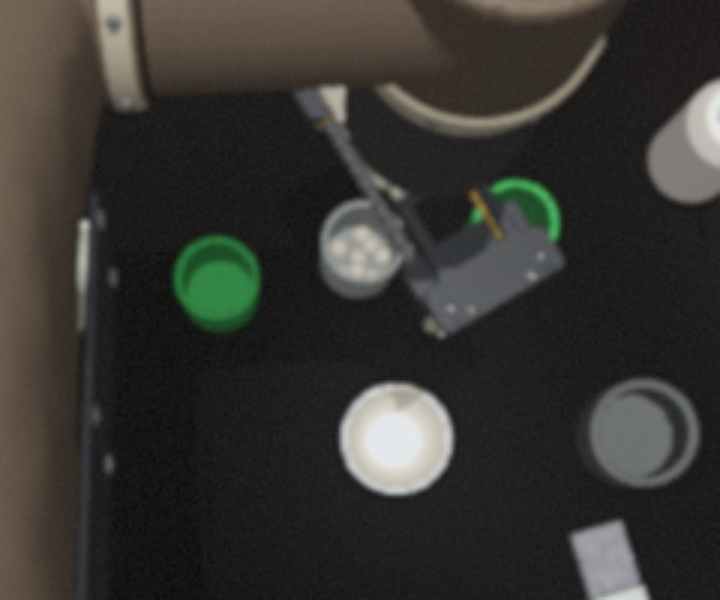

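The gripper is 0.2 m up, 13 mm to the right of the beaker, with its jaw line running diagonally between the greens. I'll centre it and go down.

arm_command(commands=[0,-12.5,-4.5,0,100,40,0,0,0,100,40,0,0,0,100,30,0,0,0,100,0,0,0,0,100])

```text
clock: 3.3
tool_pos: [0.6395, -0.1636, 0.0885]
orientation: [152.9, 89.7, 3.0]
force: [-1.2, 0.3, -0.5]
opening: 0.0875
```

```bash
python3 -c "
from h import *
go([.6385,-.1675,.026],-150)"
```

```text
t 3.3 pos [ 0.6395 -0.1636  0.0885] xdir [ 0.005  0.    -1.   ] head -150.0 open 0.0875 F [-1.2  0.3 -0.5] q [  3.  25. -11.  -0. -53.  27.]
 shift mm [62.5  2.8  3.1]
 turn x 0.0
```

arm_command(commands=[0,3,3,0,100,30,0,0,0,100,25,0,0,0,100,7,0,0,0,100,0,0,0,0,100])

```text
clock: 3.92
tool_pos: [0.6445, -0.1678, 0.0346]
orientation: [146.7, 89.0, -3.0]
force: [-0.5, -0.6, 0.6]
opening: 0.0873
```

```bash
python3 -c "
from h import *
go([.6385,-.1675,.026],-150)"
```

```text
t 3.92 pos [ 0.6445 -0.1678  0.0346] xdir [ 0.018 -0.001 -1.   ] head -149.7 open 0.0873 F [-0.5 -0.6  0.6] q [  2.  29. -14.   0. -46.  28.]
 shift mm [ 8.5 -3.4  5.2]
 turn x 0.3
```

arm_command(commands=[8,-3.5,5,0,100,0,0,0,0,0,0,0,0,0,0,0,0,0,0,0,0,0,0,0,0])

```text
clock: 4.55
tool_pos: [0.6401, -0.1674, 0.0295]
orientation: [146.8, 88.7, -2.9]
force: [0.7, 0.7, -0.6]
opening: 0.0571
```

```bash
python3 -c "
from h import *
go([.6385,-.1675,.026],-150)"
```

```text
t 4.55 pos [ 0.6401 -0.1674  0.0295] xdir [ 0.023 -0.001 -1.   ] head -149.7 open 0.0571 F [ 0.7  0.7 -0.6] q [  2.  29. -15.   0. -45.  28.]
 shift mm [ 3.5 -0.7  1.5]
 turn x 0.3
```

arm_command(commands=[-20,0,0,0,0,-40,0,0,0,0,-50,0,0,0,0,-40,0,0,0,0,0,0,0,0,0])

```text
clock: 5.18
tool_pos: [0.635, -0.167, 0.1813]
orientation: [148.0, 89.0, -1.8]
force: [0.7, -0.4, -2.4]
opening: 0.0571
```

```bash
python3 -c "
from h import *
go([.7007,.0335,.19],-150)"
```

```text
t 5.17 pos [ 0.635  -0.167   0.1813] xdir [ 0.017 -0.001 -1.   ] head -149.7 open 0.0571 F [ 0.7 -0.4 -2.4] q [  2.  20.  -6.   0. -63.  28.]
 shift mm [  -7.7 -140.  -157.9]
 turn x 0.3
```

Lifted. I'll move to the staging point outside the sieve.

arm_command(commands=[-2,-35,-39,0,0,-2,-35,-39,0,0,-2,-35,-39,0,0,0,-35,-40,0,0,0,0,0,0,0])

```text
clock: 5.8
tool_pos: [0.6986, 0.038, 0.1815]
orientation: [148.5, 89.5, -1.5]
force: [0.2, 0.0, -0.9]
opening: 0.0569
```

```bash
python3 -c "
from h import *
go([.7007,.0335,.182],-150)
s=snapshot('side');t=snapshot('top')
a=np.hstack([cv2.resize(s['frame'][90:310,80:330],None,fx=1.6,fy=1.6),cv2.resize(t['frame'][60:280,100:350],None,fx=1.6,fy=1.6)])
cv2.imwrite('pics/b1.png',a)"
```

```text
t 5.8 pos [0.6986 0.038  0.1815] xdir [ 0.008 -0.    -1.   ] head -150.0 open 0.0569 F [ 0.2  0.  -0.9] q [ 19.  24.   0.   0. -66.  11.]
 shift mm [-0.5  5.   0.4]
 turn x 0.0
```

View pics/b1.png

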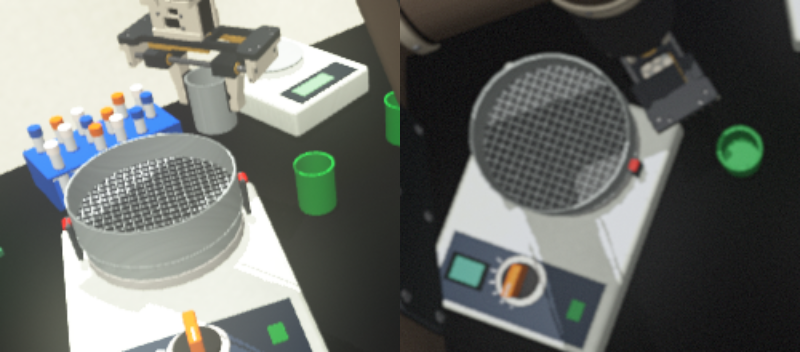

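arm_command(commands=[0,-20,0,0,0,0,-10,0,0,0,0,-10,0,0,0,0,-10,0,0,0,0,-8,0,0,0])

```text
clock: 6.52
tool_pos: [0.6741, 0.0761, 0.1867]
orientation: [125.2, 88.6, -25.1]
force: [5.9, -8.8, -2.1]
opening: 0.0562
```

```bash
python3 -c "
from h import *
go([.6207,.1721,.182],-150)
s=snapshot('side');t=snapshot('top')
a=np.hstack([cv2.resize(s['frame'][90:310,80:330],None,fx=1.6,fy=1.6),cv2.resize(t['frame'][60:280,100:350],None,fx=1.6,fy=1.6)])
cv2.imwrite('pics/b2.png',a)"
```

```text
t 6.53 pos [0.6741 0.0761 0.1867] xdir [ 0.023 -0.011 -1.   ] head -150.4 open 0.0562 F [ 5.9 -8.8 -2.1] q [ 23.  22.  -4.   1. -64.   6.]
 shift mm [   2.5 -109.9   -0.9]
 turn x -0.4
```

View pics/b2.png

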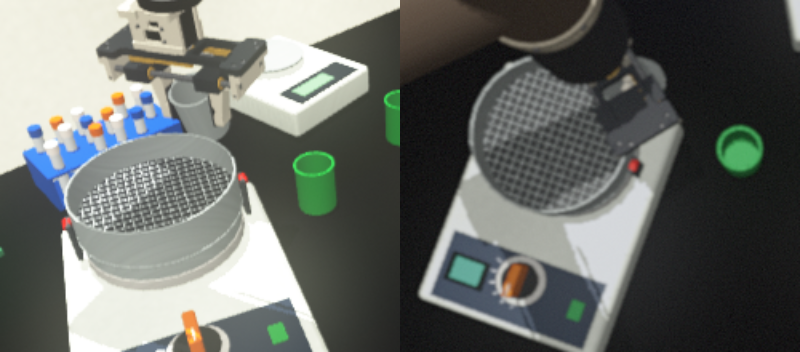

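The beaker is pivoting in the pads, with its mouth towards the sieve (side view, about 30°, force 11 N). I'll keep going.

arm_command(commands=[1,-10,0,0,0,1,-10,0,0,0,1,-10,0,0,0,1,-10,0,0,0,0,0,0,0,0])

```text
clock: 7.25
tool_pos: [0.6588, 0.1028, 0.1889]
orientation: [126.0, 87.7, -24.6]
force: [-0.6, 0.0, -1.1]
opening: 0.0563
```

```bash
python3 -c "
from h import *
go([.6207,.1721,.182],-150)
s=snapshot('side');t=snapshot('top')
a=np.hstack([cv2.resize(s['frame'][90:310,80:330],None,fx=1.6,fy=1.6),cv2.resize(t['frame'][60:280,100:350],None,fx=1.6,fy=1.6)])
cv2.imwrite('pics/b3.png',a)"
```

```text
t 7.25 pos [0.6588 0.1028 0.1889] xdir [ 0.037 -0.017 -0.999] head -150.6 open 0.0563 F [-0.6  0.  -1.1] q [ 27.  20.  -6.   2. -62.   2.]
 shift mm [  4.3 -79.3  -0.7]
 turn x -0.6
```

View pics/b3.png

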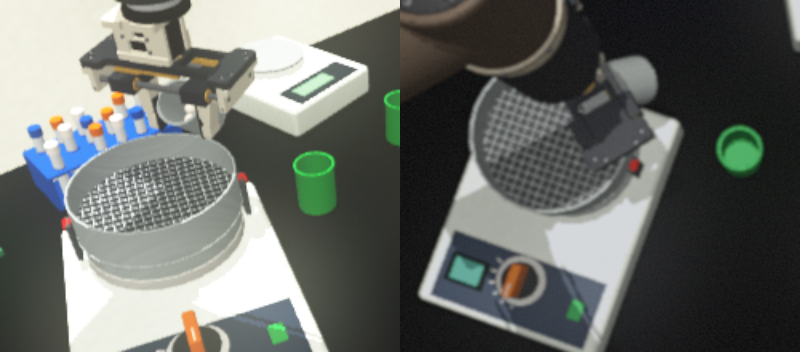

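It is now nearly horizontal (about 75–80°), foot over the rim and mouth inside. I'll lower it to tip further.

arm_command(commands=[5,-4,0,0,0,6,-4,0,0,0,7,0,0,0,0,7,0,0,0,0,5,0,0,0,0])

```text
clock: 7.98
tool_pos: [0.6638, 0.1083, 0.1688]
orientation: [134.5, 86.6, -16.0]
force: [-2.3, -1.4, 13.5]
opening: 0.0558
```

```bash
python3 -c "
from h import *
go([.6207,.1721,.17],-150)
s=snapshot('side');t=snapshot('top')
a=np.hstack([cv2.resize(s['frame'][90:310,80:330],None,fx=1.6,fy=1.6),cv2.resize(t['frame'][60:280,100:350],None,fx=1.6,fy=1.6)])
cv2.imwrite('pics/b4.png',a)"
```

```text
t 7.97 pos [0.6638 0.1083 0.1688] xdir [ 0.057 -0.016 -0.998] head -150.5 open 0.0558 F [-2.3 -1.4 13.5] q [ 27.  21.  -8.   3. -59.   1.]
 shift mm [ -4.7 -76.6   6. ]
 turn x -0.5
```

View pics/b4.png

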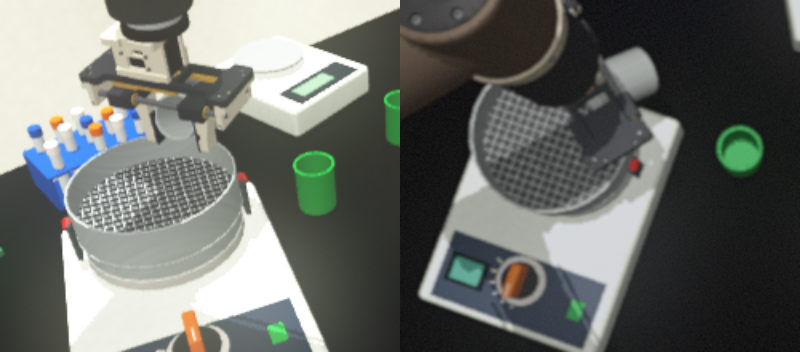

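arm_command(commands=[0,-8,2,0,0,5,0,0,0,0,5,0,0,0,0,0,0,0,0,0,0,0,0,0,0])

```text
clock: 8.7
tool_pos: [0.6642, 0.114, 0.1652]
orientation: [138.9, 85.9, -11.6]
force: [1.1, -0.5, 1.1]
opening: 0.0564
```

```bash
python3 -c "
from h import *
go([.6207,.1721,.17],-150)
s=snapshot('side');t=snapshot('top')
cv2.imwrite('pics/s5.png',s['frame'])
r=cv2.imread('pics/side0.png')
m=np.zeros((400,640),np.uint8);cv2.ellipse(m,(175,207),(52,26),-12,0,360,255,-1)
for f in (r,s['frame']):
  g=f.min(2); print([(int(((g>k)&(m>0)).sum())) for k in(150,175,190,205)])
g=((s['frame'].min(2)>190)&(m>0)).astype(np.uint8);n,l,st,c=cv2.connectedComponentsWithStats(g);print([(x[4],*q.round()) for x,q in zip(st[1:],c[1:]) if x[4]>3])
"
```

```text
t 8.7 pos [0.6642 0.114  0.1652] xdir [ 0.07  -0.014 -0.997] head -150.4 open 0.0564 F [ 1.1 -0.5  1.1] q [ 28.  21.  -9.   3. -57.   0.]
 shift mm [ -8.7 -71.7   8.8]
 turn x -0.4
[701, 314, 165, 76]
[1177, 503, 298, 202]
[(np.int32(25), np.float64(220.0), np.float64(209.0)), (np.int32(7), np.float64(146.0), np.float64(204.0)), (np.int32(4), np.float64(152.0), np.float64(204.0)), (np.int32(4), np.float64(158.0), np.float64(204.0)), (np.int32(4), np.float64(164.0), np.float64(206.0)), (np.int32(4), np.float64(141.0), np.float64(207.0)), (np.int32(7), np.float64(147.0), np.float64(209.0)), (np.int32(8), np.float64(153.0), np.float64(209.0)), (np.int32(5), np.float64(159.0), np.float64(208.0)), (np.int32(9), np.float64(166.0), np.float64(213.0)), (np.int32(4), np.float64(177.0), np.float64(210.0)), (np.int32(12), np.float64(142.0), np.float64(214.0)), (np.int32(5), np.float64(136.0), np.float64(215.0)), (np.int32(4), np.float64(148.0), np.float64(214.0)), (np.int32(6), np.float64(154.0), np.float64(214.0)), (np.int32(6), np.float64(161.0), np.float64(214.0)), (np.int32(4), np.float64(172.0), np.float64(214.0)), (np.int32(34), np.float64(205.0), np.float64(222.0)), (np.int32(11), np.float64(137.0), np.float64(222.0)), (np.int32(7), np.float64(143.0), np.float64(220.0)), (np.int32(5), np.float64(155.0), np.float64(219.0)), (np.int32(4), np.float64(161.0), np.float64(220.0)), (np.int32(7), np.float64(131.0), np.float64(223.0)), (np.int32(4), np.float64(134.0), np.float64(220.0)), (np.int32(8), np.float64(150.0), np.float64(225.0)), (np.int32(5), np.float64(162.0), np.float64(224.0)), (np.int32(5), np.float64(144.0), np.float64(227.0)), (np.int32(10), np.float64(138.0), np.float64(229.0)), (np.int32(4), np.float64(154.0), np.float64(230.0)), (np.int32(7), np.float64(157.0), np.float64(229.0)), (np.int32(5), np.float64(145.0), np.float64(232.0)), (np.int32(8), np.float64(151.0), np.float64(232.0))]
```

```bash
python3 -c "
from h import *
s=cv2.imread('pics/s5.png');t=snapshot('top')
a=np.hstack([cv2.resize(s[120:270,110:260],None,fx=2.6,fy=2.6,interpolation=2),cv2.resize(t['frame'][80:230,140:290],None,fx=2.6,fy=2.6,interpolation=2)])
cv2.imwrite('pics/b5.png',a)"
```

```text
(no output)
```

View pics/b5.png

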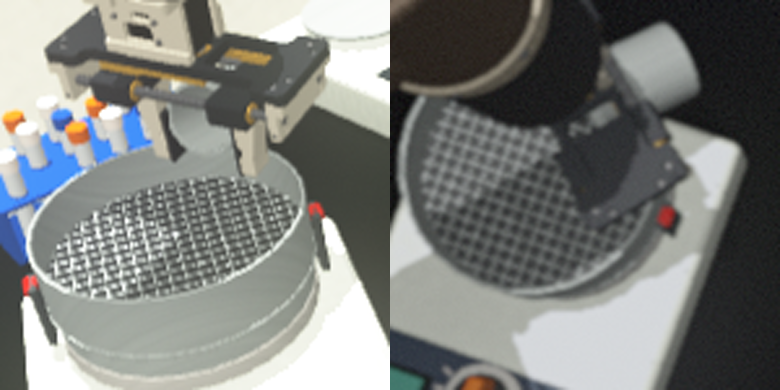

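No balls are in the sieve yet, and the mouth faces the side camera at crop (205,130). I'll work out the real tilt by comparing projected outlines with the image.

```bash
python3 -c "
from h import *
from scipy.spatial.transform import Rotation as Ro
s=snapshot('side');t=snapshot('top');o=get_obs()
R=Ro.from_euler('xyz',o['orientation'],degrees=True).as_matrix()
piv=o['tool_pos']-.019*R[:,0];d=np.array([-.5,.866,0]);l=np.array([.866,.5,0]);z=np.array([0,0,1.])
print('piv',piv)
I=[]
for th in(75,90,105):
  T=np.radians(th);ax=d*np.sin(T)+z*np.cos(T);n=np.cross(ax,l)
  row=[]
  for cam,u0,v0,w in((s,110,120,0),(t,140,80,0)):
    f=cam['frame'].copy()[v0:v0+150,u0:u0+150];f=cv2.resize(f,None,fx=2.6,fy=2.6,interpolation=2)
    for L,c in((.026,(0,255,0)),(-.049,(0,0,255))):
      p=np.array([ (proj(cam,piv+ax*L+.0295*(l*np.cos(a)+n*np.sin(a)))-[u0,v0])*2.6 for a in np.linspace(0,6.28,40)]).astype(int)
      cv2.polylines(f,[p],True,c,1)
    row.append(f)
  I.append(np.vstack(row))
a=np.hstack(I);cv2.imwrite('pics/b6.png',cv2.resize(a,(780,520),interpolation=cv2.INTER_AREA))"
```

```text
piv [0.66278887 0.11430058 0.18399419]
```

View pics/b6.png

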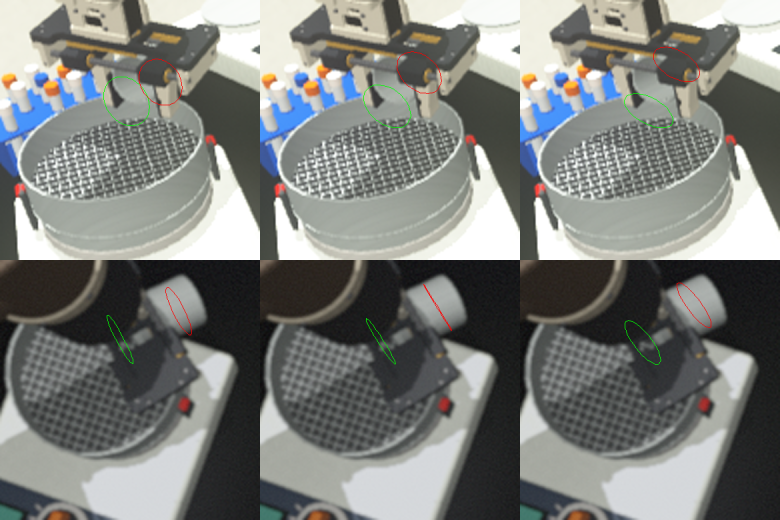

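The outline shows the beaker about horizontal, but it slid roughly 15 mm up the fingers and outward when I lowered on a short lever. I'll move further inside so the rim touches near the foot (long lever), then lower.

arm_command(commands=[0,-9,2,0,0,0,-9,2,0,0,5,0,2,0,0,5,0,1,0,0,0,0,0,0,0])

```text
clock: 9.57
tool_pos: [0.6504, 0.13, 0.1563]
orientation: [141.6, 85.6, -8.7]
force: [0.7, -0.9, 1.7]
opening: 0.056
```

```bash
cat > k.py <<'E'
from h import *
go([.6207,.1721,.15],-150)
s=snapshot('side')['frame'];t=snapshot('top')['frame']
r=cv2.imread('pics/s5.png')
m=np.zeros((400,640),np.uint8);cv2.ellipse(m,(175,207),(52,26),-12,0,360,255,-1)
d=cv2.absdiff(cv2.GaussianBlur(s,(5,5),0),cv2.GaussianBlur(r,(5,5),0)).max(2)
g=((d>35)&(m>0)).astype(np.uint8);n,l,st,c=cv2.connectedComponentsWithStats(g)
print([(int(x[4]),*q.astype(int).tolist(),int(s[l==i+1].mean())) for i,(x,q) in enumerate(zip(st[1:],c[1:])) if x[4]>8])
import sys
if len(sys.argv)>1: cv2.imwrite(f'pics/{sys.argv[1]}s.png',s);cv2.imwrite(f'pics/{sys.argv[1]}t.png',t)
E
python3 k.py s6
```

```text
t 9.57 pos [0.6504 0.13   0.1563] xdir [ 0.076 -0.012 -0.997] head -150.2 open 0.056 F [ 0.7 -0.9  1.7] q [ 30.  20. -11.   3. -55.  -2.]
 shift mm [  3.5 -51.5   5.2]
 turn x -0.2
[(57, 174, 185, 65), (75, 202, 189, 180), (25, 167, 184, 186), (74, 159, 206, 119), (20, 171, 210, 120), (9, 168, 222, 192)]
```

arm_command(commands=[5,0,1,0,0,5,0,1,0,0,0,0,0,0,0,0,0,0,0,0,0,0,0,0,0])

```text
clock: 10.3
tool_pos: [0.6498, 0.1317, 0.1488]
orientation: [144.4, 85.4, -5.8]
force: [1.1, -0.6, 3.8]
opening: 0.0565
```

```bash
python3 k.py s7; python3 - <<'E'
from h import *
# beaker profile in top view along outward axis from grasp
t=cv2.imread('pics/s7t.png').mean(2);T=snapshot('top');o=get_obs();p=o['tool_pos'].copy();p[2]=.2
d=np.array([.5,-.866,0]);l=np.array([.866,.5,0])
for w in(-20,-10,0,10,20):
    print(w,[int(t[tuple(proj(T,p+d*r*.001+l*w*.001).round().astype(int)[::-1])]) for r in range(30,100,4)])
E
```

```text
t 10.3 pos [0.6498 0.1317 0.1488] xdir [ 0.079 -0.008 -0.997] head -150.1 open 0.0565 F [ 1.1 -0.6  3.8] q [ 30.  20. -12.   3. -54.  -2.]
 shift mm [ -3.9 -49.4   5.1]
 turn x -0.1
[(74, 197, 181, 84), (75, 174, 186, 69), (11, 177, 180, 163), (42, 167, 187, 184), (118, 186, 188, 197), (99, 203, 193, 174), (163, 183, 205, 207), (72, 159, 206, 121), (11, 171, 210, 127), (64, 171, 218, 213), (10, 164, 228, 186)]
-20 [120, 140, 141, 142, 138, 143, 143, 146, 134, 95, 83, 52, 22, 26, 29, 23, 22, 26]
-10 [132, 163, 164, 162, 165, 165, 164, 163, 152, 97, 89, 41, 25, 23, 25, 23, 26, 24]
0 [159, 181, 181, 184, 185, 186, 185, 186, 151, 94, 90, 36, 24, 23, 26, 17, 22, 25]
10 [173, 177, 177, 177, 176, 176, 177, 175, 140, 91, 75, 27, 21, 19, 23, 22, 26, 21]
20 [153, 162, 163, 165, 164, 164, 166, 167, 133, 99, 62, 19, 17, 20, 25, 22, 26, 17]
```

Bright blobs have appeared in the sieve at (183,205), (171,218) and (186,188), so balls are out and the foot's disc is visible from above (tilt over 90°). I'll shake gently to empty the beaker.

arm_command(commands=[0,-8,1,0,0,0,8,1,0,0,0,-8,1,0,0,0,8,1,0,0,0,0,0,0,0])

```text
clock: 11.08
tool_pos: [0.6443, 0.1334, 0.1481]
orientation: [146.0, 85.5, -4.1]
force: [0.8, -1.0, 4.7]
opening: 0.0564
```

```bash
python3 k.py s8
```

```text
t 11.07 pos [0.6443 0.1334 0.1481] xdir [ 0.079 -0.006 -0.997] head -150.1 open 0.0564 F [ 0.8 -1.   4.7] q [ 30.  20. -13.   3. -54.  -2.]
 shift mm [ -4.  -45.2   1.1]
 turn x -0.1
[(106, 198, 182, 79), (79, 174, 187, 68), (53, 168, 188, 185), (70, 189, 188, 183), (11, 214, 185, 186), (119, 204, 195, 172), (56, 193, 200, 202), (57, 183, 203, 204), (45, 154, 206, 125), (17, 164, 205, 118), (93, 158, 214, 235), (205, 171, 220, 207), (60, 191, 216, 205)]
```

arm_command(commands=[2,-12,0,0,0,2,12,0,0,0,0,-14,0,0,0,0,14,0,0,0,0,0,0,0,0])

```text
clock: 11.8
tool_pos: [0.6447, 0.1392, 0.1474]
orientation: [149.5, 85.2, -0.5]
force: [0.6, -1.6, 4.4]
opening: 0.0561
```

```bash
python3 k.py s9; python3 - <<'E'
from h import *
s=snapshot('side')
# template: ball-like disc, predicted radius
f=200/np.tan(np.radians(s['fov_y']/2));P=np.array([.62,.17,.1395]);W=np.asarray(s['world_to_cam']);dep=-(W@np.append(P,1))[2];r=f*.0075/dep;print('r px',r)
for nm in('s8','s9'):
    I=cv2.resize(cv2.imread(f'pics/{nm}s.png')[160:250,110:240],None,fx=4,fy=4,interpolation=2);m=I.min(2)
    m=cv2.morphologyEx(m,cv2.MORPH_OPEN,cv2.getStructuringElement(2,(int(5.2*r),)*2))
    b=(m>165).astype(np.uint8);n,l,st,c=cv2.connectedComponentsWithStats(b)
    print(nm,[(int(x[4]/16),*(q/4+[110,160]).round().astype(int).tolist()) for x,q in zip(st[1:],c[1:])],'ball area',3.14*r*r)
E
```

```text
t 11.8 pos [0.6447 0.1392 0.1474] xdir [ 0.084 -0.001 -0.996] head -149.9 open 0.0561 F [ 0.6 -1.6  4.4] q [ 31.  20. -13.   3. -53.  -2.]
 shift mm [ -4.7 -40.4   4.1]
 turn x 0.1
[(151, 196, 182, 81), (79, 171, 188, 69), (9, 177, 180, 160), (60, 165, 189, 183), (17, 211, 185, 184), (83, 186, 189, 184), (177, 199, 197, 180), (12, 216, 195, 192), (57, 183, 203, 204), (64, 152, 207, 130), (19, 164, 205, 116), (91, 158, 214, 233), (96, 178, 214, 213), (10, 168, 214, 119), (60, 191, 216, 205), (100, 164, 225, 202)]
r px 3.8140940494551003
s8 [(428, 119, 174), (11, 238, 161), (56, 166, 179), (44, 142, 180), (130, 187, 186), (22, 203, 190), (37, 194, 201), (49, 121, 204), (38, 184, 204), (339, 235, 232), (95, 159, 214), (83, 178, 215), (41, 192, 217), (53, 162, 227), (94, 122, 244)] ball area 45.678564132798854
s9 [(411, 119, 175), (11, 238, 161), (42, 142, 180), (60, 163, 181), (126, 185, 188), (23, 201, 192), (34, 194, 201), (49, 121, 204), (38, 184, 204), (339, 235, 232), (90, 159, 215), (82, 179, 215), (41, 192, 217), (53, 162, 227), (94, 122, 244)] ball area 45.678564132798854
```

By blob area, eight balls lie in the sieve: 1 each at (194,201), (184,204), (192,217) and (162,227), and 2 each at (159,214) and (178,215). The positions didn't change between two frames. Next I'll lift and carry the beaker across to the far side of the sieve, where its foot faces the rim. Pushing the foot against the rim there will turn it upright.

arm_command(commands=[-20,0,0,0,0,-40,0,0,0,0,0,0,0,0,0])

```text
clock: 12.32
tool_pos: [0.6358, 0.1403, 0.204]
orientation: [148.5, 85.7, -1.4]
force: [0.1, -0.4, -0.4]
opening: 0.0559
```

```bash
python3 -c "
from h import *
c=np.array([.6207,.1721]);d=np.array([-.5,.866])
go([*(c+.18*d),.215],-150)"; python3 k.py sa
```

```text
t 12.32 pos [0.6358 0.1403 0.204 ] xdir [ 0.075 -0.002 -0.997] head -149.9 open 0.0559 F [ 0.1 -0.4 -0.4] q [ 31.  17.  -9.   3. -61.  -2.]
 shift mm [ -19.2 -214.5   -3.9]
 turn x 0.1
t 12.32 pos [0.6358 0.1403 0.204 ] xdir [ 0.075 -0.002 -0.997] head -149.9 open 0.0559 F [ 0.1 -0.4 -0.4] q [ 31.  17.  -9.   3. -61.  -2.]
 shift mm [ 52.7 -37.2   0.5]
 turn x 0.1
[(10, 199, 180, 175), (16, 205, 183, 151), (23, 189, 190, 170), (19, 181, 191, 180), (56, 193, 200, 201), (57, 183, 203, 203), (63, 153, 208, 126), (16, 164, 206, 121), (88, 158, 214, 231), (95, 178, 214, 214), (17, 167, 215, 126), (60, 191, 216, 204), (119, 165, 225, 197)]
```

arm_command(commands=[-6,-45,0,0,0,-4,-45,0,0,0,-4,-45,0,0,0,-4,-45,0,0,0,0,-20,0,0,0])

```text
clock: 13.05
tool_pos: [0.5262, 0.3142, 0.2006]
orientation: [137.9, 86.7, -12.4]
force: [0.4, -0.7, -1.1]
opening: 0.0563
```

```bash
cat > m.py <<'E'
from h import *
import sys
# coordinates of pads relative to the sieve along push axis d
from scipy.spatial.transform import Rotation as Ro
o=get_obs();c=np.array([.6207,.1721]);d=np.array([-.5,.866])
R=Ro.from_euler('xyz',o['orientation'],degrees=True).as_matrix()
p=o['tool_pos']-.035*R[:,0];v=p[:2]-c
print('axis pt (35 up finger): along d %.1f lateral %.1f  z-rim %.1f'%(1e3*v@d,1e3*v@np.array([.866,.5]),1e3*(p[2]-.17)))
go()
t=snapshot('top');s=snapshot('side')
cv2.imwrite('pics/m_t.png',t['frame']);cv2.imwrite('pics/m_s.png',s['frame'])
E
python3 m.py; python3 - <<'E'
from h import *
t=cv2.imread('pics/m_t.png').mean(2);T=snapshot('top');o=get_obs();p=o['tool_pos'].copy();p[2]=.23
d=np.array([.5,-.866,0]);l=np.array([.866,.5,0])
for w in(-20,0,20):
    print(w,[int(t[tuple(proj(T,p+d*r*.001+l*w*.001).round().astype(int)[::-1])]) for r in range(20,100,4)])
E
```

```text
axis pt (35 up finger): along d 171.7 lateral -12.3  z-rim 65.6
t 13.05 pos [0.5262 0.3142 0.2006] xdir [ 0.056 -0.012 -0.998] head -150.2 open 0.0563 F [ 0.4 -0.7 -1.1] q [ 51.  14. -13.   3. -61. -23.]
-20 [100, 115, 116, 111, 110, 108, 111, 109, 115, 98, 90, 92, 137, 161, 193, 215, 213, 148, 79, 110]
0 [161, 165, 166, 164, 167, 166, 168, 127, 89, 92, 91, 89, 92, 150, 211, 215, 204, 121, 76, 81]
20 [175, 175, 175, 176, 175, 175, 168, 100, 89, 91, 92, 90, 70, 23, 25, 22, 22, 108, 143, 81]
```

arm_command(commands=[17,-2,-4,0,0,17,-2,-4,0,0,16,0,-4,0,0,0,0,0,0,0])

```text
clock: 13.7
tool_pos: [0.5402, 0.3198, 0.1457]
orientation: [135.8, 86.8, -14.7]
force: [-1.6, 2.8, 1.7]
opening: 0.056
```

```bash
python3 m.py
```

```text
axis pt (35 up finger): along d 169.6 lateral 2.7  z-rim 10.7
t 13.7 pos [0.5402 0.3198 0.1457] xdir [ 0.054 -0.014 -0.998] head -150.4 open 0.056 F [-1.6  2.8  1.7] q [ 50.  18. -15.   4. -55. -23.]
```

arm_command(commands=[-6,0,0,0,0,-1,5,0,0,0,-1,5,0,0,0,-2,4,0,0,0,0,0,0,0,0])

```text
clock: 14.42
tool_pos: [0.5467, 0.3062, 0.1597]
orientation: [137.6, 86.7, -12.9]
force: [-0.3, -0.4, -0.6]
opening: 0.0558
```

```bash
python3 m.py
```

```text
axis pt (35 up finger): along d 154.5 lateral 1.5  z-rim 24.6
t 14.43 pos [0.5467 0.3062 0.1597] xdir [ 0.056 -0.013 -0.998] head -150.5 open 0.0558 F [-0.3 -0.4 -0.6] q [ 49.  17. -14.   3. -57. -21.]
```

```bash
cat > f.py <<'E'
from h import *
import sys
from scipy.spatial.transform import Rotation as Ro
T=snapshot('top');t=T['frame'].mean(2);o=get_obs()
R=Ro.from_euler('xyz',o['orientation'],degrees=True).as_matrix();A=o['tool_pos']-.035*R[:,0]
d=np.array([-.5,.866,0]);l=np.array([.866,.5,0]);z=np.array([0,0,1.])
for w in(-15,0,15):
    print(w,[int(cv2.getRectSubPix(T['frame'],(1,1),tuple(map(float,proj(T,A-d*r*.001+l*w*.001)))).mean()) for r in range(20,100,3)])
# predicted r (on plane z=A_z) of foot top & bottom corners for tilt, L
def rr(P):
    u=proj(T,P);q=ray(T,*u,A[2]);return -1e3*(q-A)@d
for L in(50,58,66):
    print(L,[(th,*[int(rr(A-L*.001*(d*np.sin(a)+z*np.cos(a))+sg*.029*(-d*np.cos(a)+z*np.sin(a)))) for sg in(1,-1)]) for th in(30,45,60,75,90,100,110) for a in[np.radians(th)]])
E
python3 f.py
```

```text
-15 [104, 110, 126, 135, 136, 134, 135, 136, 135, 135, 137, 136, 129, 104, 92, 91, 93, 90, 77, 66, 82, 86, 104, 118, 117, 120, 114]
0 [125, 139, 162, 167, 167, 168, 167, 167, 167, 168, 167, 147, 102, 90, 91, 90, 90, 89, 85, 74, 84, 96, 119, 122, 118, 116, 108]
15 [153, 175, 178, 178, 177, 178, 177, 177, 176, 178, 170, 129, 89, 90, 90, 90, 90, 90, 82, 83, 108, 121, 114, 116, 119, 117, 111]
50 [(30, 58, 18), (45, 59, 32), (60, 57, 43), (75, 51, 52), (90, 41, 58), (100, 32, 59), (110, 22, 59)]
58 [(30, 63, 24), (45, 66, 38), (60, 65, 51), (75, 59, 60), (90, 49, 65), (100, 40, 67), (110, 30, 66)]
66 [(30, 69, 30), (45, 73, 45), (60, 73, 58), (75, 68, 68), (90, 57, 73), (100, 48, 74), (110, 37, 73)]
```

The beaker is horizontal (tilt about 93°), but the pads hold it only near the mouth, so the lever is poor. I'll lay it on free bench at about (0.435, -0.015), with the fingers keeping it from rolling, re-grip nearer the foot, and then lift its mouth over the rim.

arm_command(commands=[-45,0,0,0,0,0,0,0,0,0])

```text
clock: 14.82
tool_pos: [0.5438, 0.3072, 0.2048]
orientation: [136.0, 86.8, -14.5]
force: [0.4, 0.3, -1.4]
opening: 0.0562
```

```bash
python3 -c "
from h import *
go([.435,-.015,.205],-150)
t=snapshot('top');r=cv2.imread('pics/top0.png');T=t
print('green',ray(T,312,152,.075),'dish',ray(T,372,206,.03))"
```

```text
t 14.82 pos [0.5438 0.3072 0.2048] xdir [ 0.054 -0.014 -0.998] head -150.4 open 0.0562 F [ 0.4  0.3 -1.4] q [ 49.  15. -11.   3. -62. -21.]
 shift mm [ -1.6 226.8 253.5]
 turn x -0.4
green [ 0.6158454  -0.05927142  0.075     ] dish [ 0.49705358 -0.19197785  0.03      ]
```

arm_command(commands=[0,39,44,0,0,0,39,44,0,0,0,39,44,0,0,0,39,44,0,0,0,39,44,0,0])

```text
clock: 15.5
tool_pos: [0.443, 0.0233, 0.197]
orientation: [126.2, 87.2, -24.0]
force: [0.2, -0.4, -1.0]
opening: 0.0563
```

```bash
python3 -c "
from h import *
go([.435,-.015,.205],-150)"
```

```text
t 15.5 pos [0.443  0.0233 0.197 ] xdir [ 0.045 -0.02  -0.999] head -150.2 open 0.0563 F [ 0.2 -0.4 -1. ] q [ 31.  -2. -32.   3. -58.  -2.]
 shift mm [-7.6 29.5 25.7]
 turn x -0.2
```

arm_command(commands=[0,28,25,0,0,40,0,0,0,0,45,0,0,0,0,45,0,0,0,0,0,0,0,0,0])

```text
clock: 16.12
tool_pos: [0.4373, -0.0213, 0.0637]
orientation: [127.3, 87.2, -23.1]
force: [-0.5, 0.2, 1.0]
opening: 0.0559
```

```bash
python3 -c "
from h import *
go([.435,-.015,.003],-150)"
```

```text
t 16.12 pos [ 0.4373 -0.0213  0.0637] xdir [ 0.045 -0.019 -0.999] head -150.4 open 0.0559 F [-0.5  0.2  1. ] q [ 25.   7. -44.   4. -37.   2.]
 shift mm [60.4 -9.   0.7]
 turn x -0.4
```

arm_command(commands=[25,-5,0,0,0,20,-4,0,0,0,10,0,0,0,0,0,0,0,0,0])

```text
clock: 16.62
tool_pos: [0.4391, -0.0128, 0.012]
orientation: [130.6, 86.9, -19.8]
force: [0.6, -0.3, -0.1]
opening: 0.0559
```

```bash
python3 -c "
from h import *
go([.435,-.015,.003],-150)"
```

```text
t 16.62 pos [ 0.4391 -0.0128  0.012 ] xdir [ 0.051 -0.018 -0.999] head -150.3 open 0.0559 F [ 0.6 -0.3 -0.1] q [ 26.  13. -48.   5. -27.  -1.]
 shift mm [ 8.8 -0.5  5. ]
 turn x -0.3
```

arm_command(commands=[7,0,0,0,0,0,0,0,0,0,0,0,0,0,73,0,0,0,0,73,0,0,0,0,73])

```text
clock: 17.25
tool_pos: [0.4415, -0.0123, 0.0071]
orientation: [133.5, 86.7, -16.8]
force: [-0.4, -0.2, -0.8]
opening: 0.0638
```

```bash
python3 f.py; python3 -c "
from h import *
go([.435,-.015,.003],-150)"
```

```text
-15 [147, 136, 68, 62, 108, 145, 166, 169, 169, 170, 171, 171, 171, 171, 172, 172, 152, 88, 34, 26, 29, 30, 27, 31, 28, 25, 29]
0 [130, 162, 120, 63, 130, 189, 200, 200, 199, 199, 198, 198, 198, 197, 198, 196, 177, 106, 35, 26, 29, 29, 29, 29, 26, 32, 27]
15 [146, 147, 83, 75, 128, 154, 155, 155, 155, 155, 154, 153, 153, 152, 152, 151, 135, 84, 36, 27, 28, 25, 29, 32, 30, 27, 28]
50 [(30, 50, 3), (45, 56, 17), (60, 57, 30), (75, 55, 41), (90, 49, 50), (100, 43, 54), (110, 35, 57)]
58 [(30, 54, 7), (45, 61, 23), (60, 64, 37), (75, 63, 49), (90, 57, 58), (100, 51, 62), (110, 43, 64)]
66 [(30, 58, 12), (45, 67, 28), (60, 71, 44), (75, 71, 56), (90, 65, 66), (100, 59, 70), (110, 51, 71)]
t 17.3 pos [ 0.4415 -0.0123  0.0071] xdir [ 0.055 -0.017 -0.998] head -150.3 open 0.0637 F [-0.1 -0.2 -0.3] q [ 26.  13. -48.   5. -26.  -1.]
 shift mm [ 3.8 -1.   7.1]
 turn x -0.3
```

arm_command(commands=[0,0,0,0,77,0,14,0,0,77,0,14,0,0,77,0,13,0,0,77,0,0,0,0,77])

```text
clock: 17.92
tool_pos: [0.4621, -0.0486, 0.0089]
orientation: [133.4, 86.7, -16.9]
force: [-0.6, 0.1, -0.3]
opening: 0.0673
```

```bash
python3 f.py|head -3; python3 -c "
from h import *
go([.435,-.015,.003],-150)"
```

```text
-15 [87, 106, 106, 83, 64, 99, 148, 132, 60, 28, 29, 28, 25, 28, 27, 29, 27, 29, 28, 31, 29, 33, 27, 27, 30, 31, 27]
0 [76, 97, 112, 105, 81, 70, 127, 160, 112, 44, 26, 28, 33, 29, 30, 28, 26, 30, 29, 29, 30, 27, 27, 29, 29, 30, 27]
15 [82, 105, 112, 100, 71, 80, 134, 135, 74, 28, 28, 27, 25, 27, 26, 30, 27, 28, 28, 29, 28, 28, 31, 28, 26, 26, 28]
t 17.98 pos [ 0.4618 -0.0485  0.0088] xdir [ 0.055 -0.017 -0.998] head -150.2 open 0.0675 F [-0.3 -0.2  0.3] q [ 20.  15. -45.   4. -28.   6.]
 shift mm [  3.8 -42.6   6.9]
 turn x -0.2
```

arm_command(commands=[0,8,0,0,77,0,8,0,0,77,0,0,0,0,77])

```text
clock: 18.35
tool_pos: [0.4698, -0.0627, 0.0095]
orientation: [133.1, 86.7, -17.1]
force: [0.1, -0.4, 0.1]
opening: 0.0676
```

```bash
python3 f.py|head -3; python3 -c "
from h import *
go([.435,-.015,.003],-150)"
```

```text
-15 [77, 75, 73, 76, 96, 107, 98, 98, 142, 142, 81, 30, 28, 27, 32, 28, 29, 28, 30, 30, 28, 30, 28, 67, 135, 178, 178]
0 [91, 94, 82, 75, 80, 101, 108, 95, 114, 157, 134, 59, 26, 27, 29, 29, 26, 25, 29, 25, 28, 28, 27, 28, 27, 29, 27]
15 [84, 81, 73, 73, 86, 108, 107, 97, 125, 142, 97, 37, 25, 27, 26, 27, 27, 29, 30, 27, 32, 25, 28, 29, 29, 28, 28]
t 18.4 pos [ 0.4696 -0.0626  0.0095] xdir [ 0.054 -0.017 -0.998] head -150.2 open 0.0678 F [-0.   0.3  0. ] q [ 18.  16. -44.   4. -28.   8.]
 shift mm [  3.8 -58.7   6.6]
 turn x -0.2
```

```bash
python3 -c "
from h import *
s=snapshot('side')['frame'];t=snapshot('top')['frame'];print(get_obs()['tool_pos'])
P=get_obs()['tool_pos'];u=proj(snapshot('side'),P).astype(int);v=proj(snapshot('top'),P).astype(int);print(u,v)
f=lambda i,c:cv2.resize(i[max(0,c[1]-75):c[1]+75,max(0,c[0]-75):c[0]+75],(400,400),interpolation=2)
g=cv2.resize(s[150:260,100:250],(400,190*400//400),interpolation=2)
a=np.vstack([np.hstack([f(s,u),f(t,v)]),np.hstack([g,cv2.resize(t[80:210,140:250],(400,190))])])
cv2.imwrite('pics/r1.png',a)"
```

```text
[ 0.46947223 -0.06237039  0.00946086]
[320 241] [315 219]
```

View pics/r1.png

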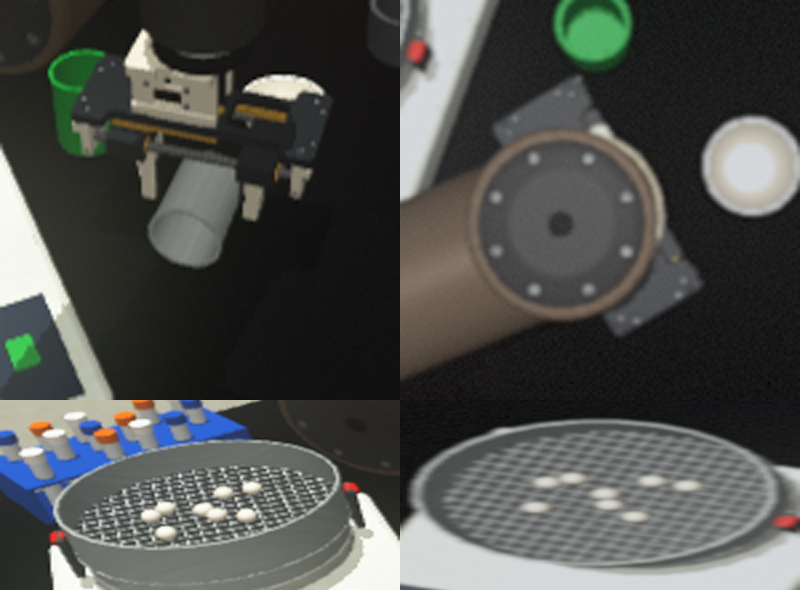

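All eight balls are in the sieve in both views. The beaker lies on the bench with its mouth towards the side camera at crop (186,238), and the fingers straddle its foot half. I'll get the mouth distance from that pixel.

```bash
python3 -c "
from h import *
s=snapshot('side');P=get_obs()['tool_pos'].copy();d=np.array([-.5,.866,0]);l=np.array([.866,.5,0])
q=ray(s,245+186/2.667,166+238/2.667,.030);print('mouth along d',(q-P)@d*1e3,'lat',(q-P)@l*1e3)"
```

```text
mouth along d 64.76584004743984 lat -6.529192294138002
```

arm_command(commands=[-4,-11,2,0,77,-4,-11,2,0,77,0,0,0,0,77,0,0,0,0,0,0,0,0,0,0])

```text
clock: 19.27
tool_pos: [0.4534, -0.0433, 0.0172]
orientation: [133.4, 86.7, -16.7]
force: [-1.1, -0.8, -0.3]
opening: 0.0576
```

arm_command(commands=[0,0,0,0,0,0,0,0,0,0])

```text
clock: 19.52
tool_pos: [0.4535, -0.0434, 0.0171]
orientation: [133.3, 86.7, -16.8]
force: [-0.9, 1.1, 2.5]
opening: 0.0574
```

```bash
cat > e.py <<'E'
from h import *
# lit beaker-coloured profile in side view along d from TCP, at height zz
s=snapshot('side');o=get_obs();P=o['tool_pos'].copy();d=np.array([-.5,.866,0]);P[2]=P[2]+.011
print([int(cv2.getRectSubPix(s['frame'],(1,1),tuple(map(float,proj(s,P+d*r*.001+np.array([0,0,.0]))))).mean()) for r in range(10,90,4)])
c=np.array([.6207,.1721]);print('axis rel sieve: d %.1f lat %.1f z-rim %.1f'%((P[:2]-c)@d[:2]*1e3,(P[:2]-c)@np.array([.866,.5])*1e3,(P[2]-.17)*1e3))
go([.6207+.5*.15,.1721-.866*.15,.215],-150)
E
python3 e.py
```

```text
[111, 112, 121, 120, 120, 121, 121, 121, 121, 121, 121, 120, 120, 111, 59, 25, 24, 26, 25, 25]
axis rel sieve: d -103.0 lat -252.6 z-rim -141.9
t 19.57 pos [ 0.4535 -0.0434  0.0171] xdir [ 0.055 -0.017 -0.998] head -150.1 open 0.0576 F [-0.6  0.8  2.7] q [ 21.  13. -46.   4. -29.   5.]
 shift mm [-185.7   54.4 -260.2]
 turn x -0.1
```

arm_command(commands=[-40,0,0,0,0,-50,0,0,0,0,-50,0,0,0,0,-45,0,0,0,0,0,9,-43,0,0])

```text
clock: 20.2
tool_pos: [0.4832, -0.0279, 0.2094]
orientation: [132.5, 86.8, -17.7]
force: [-0.2, 0.3, -0.6]
opening: 0.0574
```

arm_command(commands=[0,10,-50,0,0,0,10,-50,0,0,0,10,-50,0,0,0,10,-50,0,0,0,0,0,0,0])

```text
clock: 20.82
tool_pos: [0.6839, 0.0387, 0.2173]
orientation: [133.2, 86.8, -17.0]
force: [-1.6, -0.9, -1.0]
opening: 0.0571
```

```bash
python3 e.py
```

```text
[147, 161, 161, 161, 161, 161, 162, 162, 162, 163, 163, 163, 163, 163, 157, 104, 59, 56, 57, 57]
axis rel sieve: d -146.8 lat -13.6 z-rim 58.5
t 20.88 pos [0.6824 0.0381 0.2175] xdir [ 0.052 -0.016 -0.999] head -150.3 open 0.0567 F [-0.9 -0.  -1.2] q [ 21.  20.  -2.   2. -65.   8.]
 shift mm [  3.1   3.  -13.5]
 turn x -0.3
```

arm_command(commands=[0,-6,-7,0,0,10,-6,-6,0,0,12,0,0,0,0,10,0,0,0,0,0,0,0,0,0])

```text
clock: 21.5
tool_pos: [0.6879, 0.0551, 0.1843]
orientation: [134.0, 86.8, -16.3]
force: [-0.2, 1.8, 1.6]
opening: 0.0576
```

```bash
python3 e.py
```

```text
[165, 171, 172, 172, 173, 174, 174, 174, 174, 174, 175, 176, 176, 175, 141, 110, 149, 159, 153, 154]
axis rel sieve: d -135.0 lat -0.3 z-rim 25.7
t 21.55 pos [0.6879 0.0551 0.1847] xdir [ 0.053 -0.015 -0.998] head -150.3 open 0.0573 F [-0.4  0.2  1.1] q [ 22.  22.  -4.   2. -62.   7.]
 shift mm [-29.7  16.2  -1.5]
 turn x -0.3
```

Contact is close. I'll lower on so the rim lifts the mouth.

arm_command(commands=[8,0,0,0,0,8,0,0,0,0,8,0,0,0,0,8,0,0,0,0,0,0,0,0,0])

```text
clock: 22.18
tool_pos: [0.6967, 0.0518, 0.1605]
orientation: [137.1, 85.9, -13.2]
force: [1.0, 0.2, -0.9]
opening: 0.0565
```

```bash
python3 e.py
```

```text
[188, 177, 147, 146, 150, 150, 153, 158, 175, 180, 164, 154, 155, 155, 155, 154, 154, 155, 156, 157]
axis rel sieve: d -142.1 lat 5.5 z-rim 1.6
t 22.23 pos [0.6965 0.0518 0.1606] xdir [ 0.07  -0.016 -0.997] head -150.2 open 0.0562 F [ 1.  -1.  -0.7] q [ 21.  23.  -6.   3. -58.   7.]
 shift mm [-54.2  10.6   2.6]
 turn x -0.2
```

arm_command(commands=[8,-4,0,0,0,8,-4,0,0,0,8,-3,0,0,0,8,-3,0,0,0,0,0,0,0,0])

```text
clock: 22.85
tool_pos: [0.6982, 0.057, 0.1365]
orientation: [134.8, 85.0, -15.4]
force: [0.2, 0.0, -1.1]
opening: 0.056
```

```bash
python3 e.py
```

```text
[145, 159, 152, 151, 151, 151, 152, 152, 153, 153, 154, 153, 151, 128, 103, 138, 188, 122, 158, 142]
axis rel sieve: d -138.3 lat 9.4 z-rim -22.5
t 22.9 pos [0.698  0.0571 0.1365] xdir [ 0.084 -0.023 -0.996] head -150.2 open 0.056 F [ 1.8 -2.4  1.5] q [ 22.  24.  -8.   4. -54.   5.]
 shift mm [-78.1  16.6   4.5]
 turn x -0.2
```

arm_command(commands=[4,-4,0,0,0,4,-5,0,0,0,0,-5,0,0,0,0,-5,0,0,0,0,0,0,0,0])

```text
clock: 23.52
tool_pos: [0.6968, 0.0607, 0.1332]
orientation: [129.0, 84.1, -21.3]
force: [-0.3, -0.0, -0.9]
opening: 0.0564
```

```bash
python3 e.py
```

```text
[153, 151, 150, 151, 152, 152, 152, 152, 151, 152, 150, 121, 156, 115, 114, 110, 207, 161, 120, 158]
axis rel sieve: d -134.3 lat 10.0 z-rim -26.1
t 23.57 pos [0.6966 0.0608 0.1329] xdir [ 0.096 -0.038 -0.995] head -150.2 open 0.0563 F [ 3.7 -6.1  1.1] q [ 23.  24. -10.   5. -52.   3.]
 shift mm [-81.1  22.3   4.6]
 turn x -0.2
```

arm_command(commands=[0,20,0,0,0,0,25,0,0,0,0,0,0,0,0])

```text
clock: 23.95
tool_pos: [0.718, 0.0206, 0.1347]
orientation: [128.5, 84.3, -21.8]
force: [0.2, 0.0, -1.2]
opening: 0.0563
```

```bash
python3 -c "
from h import *
go([.46,-.05,.15],-150)
# tilt fit: side silhouette difference vs clean background
from scipy.spatial.transform import Rotation as Ro
s=snapshot('side');b=cv2.imread('pics/side0.png');o=get_obs();R=Ro.from_euler('xyz',o['orientation'],degrees=True).as_matrix()
A=o['tool_pos']-.011*R[:,0];d=-R[:,1];l=R[:,2];z=-R[:,0]
D=(cv2.absdiff(s['frame'],b).max(2)>25).astype(np.uint8)
cv2.imwrite('pics/x.png',s['frame'])
# only the half below the pads: foot region
best=[]
f=np.zeros(D.shape,np.uint8)
low=np.zeros_like(D);a0=proj(s,A-.012*z);low[int(a0[1]):int(a0[1])+80,int(a0[0])-60:int(a0[0])+60]=1
for L in range(20,46,3):
  for th in range(-40,91,5):
    a=np.radians(th);ax=d*np.sin(a)+z*np.cos(a);n=np.cross(ax,l);f[:]=0
    pts=[proj(s,A+ax*q+.029*(l*np.cos(k)+n*np.sin(k))) for q in(-L/1e3,(75-L)/1e3) for k in np.linspace(0,6.28,24)]
    cv2.fillConvexPoly(f,cv2.convexHull(np.array(pts,np.float32)).astype(np.int32),1)
    best.append((int(((f!=D)&(low>0)).sum()),L,th))
print(sorted(best)[:8],low.sum(),(D*low).sum())"
```

```text
t 23.95 pos [0.718  0.0206 0.1347] xdir [ 0.091 -0.037 -0.995] head -150.2 open 0.0563 F [ 0.2  0.  -1.2] q [ 19.  25.  -7.   5. -54.   8.]
 shift mm [-36.2 -64.6 257.5]
 turn x -0.2
[(4592, 20, 90), (4618, 32, 35), (4626, 29, 30), (4626, 32, 30), (4626, 38, 35), (4628, 20, 85), (4628, 23, 90), (4628, 29, 35)] 9600 4847
```

arm_command(commands=[-6,-10,45,0,0,-5,-10,45,0,0,0,-12,45,0,0,0,-12,45,0,0,0,-10,45,0,0])

```text
clock: 24.62
tool_pos: [0.4894, -0.0431, 0.1246]
orientation: [127.8, 84.6, -22.4]
force: [0.4, 0.7, -0.4]
opening: 0.0565
```

```bash
cat > v.py <<'E'
from h import *
from scipy.spatial.transform import Rotation as Ro
o=get_obs();R=Ro.from_euler('xyz',o['orientation'],degrees=True).as_matrix()
A=o['tool_pos']-.011*R[:,0];d=-R[:,1];l=R[:,2];z=-R[:,0]
go([.46,-.05,.05],-150)
for nm in('side',):
  s=snapshot(nm);g=s['frame'].mean(2);D=(g>60).astype(np.uint8)
  a0=proj(s,A);low=np.zeros_like(D);low[int(a0[1])+3:int(a0[1])+60,int(a0[0])-45:int(a0[0])+45]=1
  best=[]
  for L in range(14,62,3):
   for th in range(-30,91,5):
    a=np.radians(th);ax=d*np.sin(a)+z*np.cos(a);n=np.cross(ax,l);f=np.zeros_like(D)
    pts=[proj(s,A+ax*q+.029*(l*np.cos(k)+n*np.sin(k))) for q in(-L/1e3,(75-L)/1e3) for k in np.linspace(0,6.28,24)]
    cv2.fillConvexPoly(f,cv2.convexHull(np.array(pts,np.float32)).astype(np.int32),1)
    best.append((int(((f!=D)&(low>0)).sum()),L,th))
  print(sorted(best)[:8],(D*low).sum())
  u,v=a0.astype(int)
  for y in range(v-10,v+50,3): print(y-v,''.join(' .:-=+*#%@'[min(9,int(q/22))] for q in g[y,u-40:u+40]))
E
python3 v.py
```

```text
t 24.62 pos [ 0.4894 -0.0431  0.1246] xdir [ 0.087 -0.036 -0.996] head -150.0 open 0.0565 F [ 0.4  0.7 -0.4] q [ 21.   6. -36.   5. -44.   5.]
 shift mm [ 71.9 -14.1  33.1]
 turn x -0.0
[(371, 29, 35), (376, 23, 30), (376, 23, 35), (376, 26, 35), (379, 44, 40), (379, 47, 40), (380, 26, 30), (380, 32, 35)] 636
-10 ...:------:::::--=+++++==+=-----------------------:...............::::::---=++++
-7 --::::::::::::::::=+++++--++----------------=-----=-:......................-+++=
-4 ::::::::::::::::::-+++++-..-++==---=+#*++++++++++=--:.=+++++++=:...........-+++=
-1 :::::::::::::::::::=++++-..:----==+++++++++===------:.-++++++=-............-+++*
2 ::---:::::::::----:-==++=...:-----------------------:..-++++=--........:%@@%%@@@
5 ::::::::::::::::::::::.......:----------------------:.=+++++=-:......:%@%%%@@@@@
8 :::::::::::::::::::::::.......:---------------------:.=+++++-........%%%%%@@@@@@
11 .:::::::::::::::::::::.........:----------------------:...::.........:@%%%@@@@@@
14 .::::::::::::::::::::::...........:----------------:...................=%@@@@@@@
17 .:::::::::::::::::::::..........
[... 157 characters left out ...]
::................................................... ... .
26 .....:::::::::::::::.......................................................... .
29 ................................................................................
32 ................................................................................
35 ................................................................................
38 ................................................... ............................
41 ................................................. .. ..   ................. . ..
44 ...............................................    .         ......  .. ... .. .
47 .................................................
```

```bash
python3 - <<'E'
from h import *
from scipy.spatial.transform import Rotation as Ro
o=get_obs();R=Ro.from_euler('xyz',o['orientation'],degrees=True).as_matrix()
s=snapshot('side');d=-R[:,1];l=R[:,2];z=-R[:,0]
for off in(.011,.02):
 A=o['tool_pos']-off*R[:,0];v0=int(proj(s,o['tool_pos']-.011*R[:,0])[1])
 for L in(26,32,40):
  out=[]
  for th in range(0,71,10):
    a=np.radians(th);ax=d*np.sin(a)+z*np.cos(a);n=np.cross(ax,l)
    out.append((th,*[round(max(proj(s,A+ax*q+.029*(l*np.cos(k)+n*np.sin(k)))[1] for k in np.linspace(0,6.28,40))-v0) for q in((75-L)/1e3,-L/1e3)]))
  print(off,L,out)
E
```

```text
0.011 26 [(0, -8, 20), (10, -3, 20), (20, 2, 19), (30, 7, 18), (40, 11, 17), (50, 16, 15), (60, 20, 12), (70, 23, 10)]
0.011 32 [(0, -6, 22), (10, -1, 22), (20, 3, 21), (30, 8, 19), (40, 12, 17), (50, 16, 14), (60, 19, 12), (70, 22, 9)]
0.011 40 [(0, -3, 25), (10, 1, 24), (20, 5, 22), (30, 9, 20), (40, 13, 17), (50, 16, 14), (60, 18, 11), (70, 20, 7)]
0.02 26 [(0, -12, 17), (10, -7, 17), (20, -2, 16), (30, 3, 15), (40, 8, 13), (50, 13, 11), (60, 17, 9), (70, 20, 6)]
0.02 32 [(0, -9, 19), (10, -5, 18), (20, 0, 17), (30, 4, 16), (40, 9, 14), (50, 12, 11), (60, 16, 9), (70, 19, 5)]
0.02 40 [(0, -6, 22), (10, -2, 21), (20, 2, 19), (30, 6, 17), (40, 9, 14), (50, 12, 11), (60, 15, 8), (70, 17, 4)]
```

Reading the silhouette, the beaker now leans only about 22° from upright. Pressing its foot on the bench should square it.

arm_command(commands=[0,-12,33,0,0,40,0,0,0,0,35,0,0,0,0,10,0,0,0,0,0,0,0,0,0])

```text
clock: 25.35
tool_pos: [0.4596, -0.0513, 0.0377]
orientation: [130.1, 84.5, -19.9]
force: [0.3, 0.3, -0.5]
opening: 0.0566
```

```bash
python3 v.py
```

```text
t 25.35 pos [ 0.4596 -0.0513  0.0377] xdir [ 0.09  -0.033 -0.995] head -149.9 open 0.0566 F [ 0.3  0.3 -0.5] q [ 21.  11. -47.   8. -29.   2.]
 shift mm [-12.3   0.   -1.8]
 turn x 0.1
[(106, 56, 40), (111, 59, 40), (114, 26, 35), (114, 32, 35), (114, 50, 40), (114, 53, 40), (115, 35, 35), (116, 23, 35)] 311
-10 ::::..............-+=++++-++-----------------:::::::................-:. ........
-7 ...................=+++++--+---------+++++++++++*=-:...............--::-----=+++
-4 ....................=++++-.:=+=---++***+++*++++++++=:..............:.   ....=+++
-1 ....................=++++-...--=++++++++++++++++==---.:=+++++=:. .         .=++=
2 ....................:--==-...:-------======---------:..=+++++=.            :=-=-
5 ..............................:---------------------:.-+++++=.                  
8 ...............................:--------------------:.=++++=:                   
11 .................................:------------------:.    ..                    
14 .................................  ..:---------::.                              
17 .................................                                               
20 .....................................                                           
23 ..................................                                              
26 .....................................                                           
29 ................................                                                
32 ...................................                                             
35 ....................................                                            
38 .................................                                               
41 ................................  .                                             
44 .................................   .                                           
47 .................................
```

arm_command(commands=[5,0,0,0,0,5,0,0,0,0,4,0,0,0,0,4,0,0,0,0,0,0,0,0,0])

```text
clock: 26.02
tool_pos: [0.4643, -0.0522, 0.0245]
orientation: [131.1, 84.1, -18.9]
force: [-0.0, 0.1, 0.5]
opening: 0.0566
```

```bash
python3 v.py | head -14
```

```text
t 26.02 pos [ 0.4643 -0.0522  0.0245] xdir [ 0.097 -0.033 -0.995] head -149.8 open 0.0566 F [-0.   0.1  0.5] q [ 21.  12. -48.   9. -26.   2.]
 shift mm [-25.9  -2.    0.9]
 turn x 0.2
[(147, 56, 40), (149, 53, 40), (149, 59, 40), (151, 47, 40), (152, 29, 35), (152, 50, 40), (153, 32, 35), (153, 44, 40)] 347
-10 ...................---+++--+---------------::::::::-................::..........
-7 ...................-+++++=.=+=-------===++++++===--:...............---::::..==--
-4 ....................=++++=:.-+++--++*+*++++++++++++-...............:.....::-++++
-1 ....................-++++=...---=++++++++++++++==---:.-+==---:....         -+++=
2 ....................:-==+=...:----------------------:..=+++++-.            ===+-
5 ..............................:---------------------:.=+++++-..              .. 
8 ...............................---------------------..=++++=.                   
11 .................................:------------------:.  ..:.                    
14 .....................................:---------:-.                              
17 ......................................
```

arm_command(commands=[5,0,0,0,0,4,0,0,0,0,4,0,0,0,0,0,0,0,0,0])

```text
clock: 26.58
tool_pos: [0.4672, -0.0554, 0.0171]
orientation: [129.6, 83.8, -20.2]
force: [-0.6, -0.9, 0.4]
opening: 0.0563
```

```bash
python3 v.py | head -14
```

```text
t 26.57 pos [ 0.4672 -0.0554  0.0171] xdir [ 0.101 -0.037 -0.994] head -149.7 open 0.0563 F [-0.6 -0.9  0.4] q [ 20.  13. -48.  10. -24.   1.]
 shift mm [-33.7  -5.5   1.2]
 turn x 0.3
[(149, 56, 45), (149, 59, 45), (151, 17, 35), (152, 14, -15), (152, 14, 35), (153, 14, 25), (153, 50, 40), (153, 59, 50)] 325
-10 ..................:::=+++:.-++----------:::::::----:...............:.:..........
-7 ..................:=+++++:..--=++==-===*+++*+===+=:...............---:.....-::..
-4 ...................:+++++:..:------===========----:...............:..:::::-+++++
-1 ....................=++++:...-----------------------.:==---:......        :=++=-
2 ....................-==++:...----------------------:..=+++++-..           -=++-.
5 .............................:---------------------:.-+++++=.             ..::. 
8 ..............................:--------------------:.=++++=:                    
11 .................................:----------------:.  ..::.                     
14 ................................... .::-:::::..                                 
17 .....................................
```

arm_command(commands=[4,0,0,0,0,4,0,0,0,0,3,0,0,0,0,0,0,0,0,0])

```text
clock: 27.12
tool_pos: [0.4699, -0.058, 0.0103]
orientation: [128.5, 83.6, -21.2]
force: [-0.8, 0.3, 1.1]
opening: 0.0564
```

```bash
python3 v.py | head -14
```

```text
t 27.12 pos [ 0.4699 -0.058   0.0103] xdir [ 0.104 -0.04  -0.994] head -149.6 open 0.0564 F [-0.8  0.3  1.1] q [ 20.  14. -49.  11. -23.   0.]
 shift mm [-40.8  -8.4   1.7]
 turn x 0.4
[(160, 14, -25), (163, 14, -20), (164, 17, -30), (166, 59, 40), (171, 14, -30), (171, 14, -15), (172, 59, 45), (176, 59, 50)] 322
-10 .....................:+++:..:----=-==--::::::------:.................:..........
-7 ...................++++++:..:---------==----------:...............:--...........
-4 ...................:+++++:...---------==--==-------...............::::::---+++++
-1 ....................=++++:...--------===----=-------.:---:........        -+++=:
2 ....................-=+++:...------=-===-----------:.:=+++++-.            =+++-.
5 .............................--------===--==-------:.:+++++=.             :-=-. 
8 ...............................-------==-==--------:.=++++=:                    
11 .................................::--===--------:-.   ..:-.                     
14 .................................. ....                                         
17 .................................... . .
```

arm_command(commands=[3,0,0,0,0,0,0,0,0,0,0,0,0,0,30,0,0,0,0,75,0,0,0,0,85])

```text
clock: 27.8
tool_pos: [0.4709, -0.0583, 0.008]
orientation: [128.3, 83.5, -21.4]
force: [-0.5, -0.7, 0.0]
opening: 0.0702
```

```bash
python3 v.py | head -14
```

```text
t 27.8 pos [ 0.4709 -0.0583  0.008 ] xdir [ 0.105 -0.041 -0.994] head -149.5 open 0.0702 F [-0.5 -0.7  0. ] q [ 20.  14. -49.  11. -22.  -0.]
 shift mm [-43.2  -8.9   2.2]
 turn x 0.5
[(151, 14, -20), (159, 14, -25), (161, 17, -30), (162, 14, -15), (166, 14, -30), (167, 17, 30), (170, 14, -10), (170, 14, 30)] 332
-10 ...............---++++:.....:---==-----:-::::-:-------:........................:
-7 ................++++++:.....:--=================----::...............:::...::...
-4 ................:+++++:......---=================-----...............-::-:=+++++
-1 .................+++++:......--==================-----:.:::...........    =+++=.
2 ..................::--:......---=================-----:.:=+++++-.        .====: 
5 .............................:-==================-----..:+++++-.           .:.  
8 ..............................:-=================----. .=++++=.                 
11 .................................:--===========--..     ..:--.                  
14 ..................................... . .                                       
17 ..................................... . .
```

```bash
python3 -c "
from h import *
go([.4709,-.0583,.108],-150)"
```

```text
t 27.85 pos [ 0.4708 -0.0584  0.008 ] xdir [ 0.105 -0.041 -0.994] head -149.5 open 0.0727 F [ 0.5 -0.2 -0.1] q [ 20.  14. -49.  11. -22.  -0.]
 shift mm [-99.4   8.8  -7. ]
 turn x 0.5
```

arm_command(commands=[0,0,0,0,100,-20,1.8,-1.4,0,100,-35,3,-2.5,0,100,-50,4.5,-3.5,0,100,-50,4.5,-3.5,0,100])

```text
clock: 28.48
tool_pos: [0.4679, -0.0589, 0.1637]
orientation: [124.7, 84.1, -24.9]
force: [1.5, -0.1, 0.2]
opening: 0.0875
```

```bash
python3 - <<'E'
from h import *
go([.438,.2415,.17])
s=snapshot('side');g=s['frame'].mean(2);P=np.array([.467,-.054,0])
f=lambda q:proj(s,P+q)
u,v=f(np.array([0,0,.037])).astype(int)
print('foot row',max(f(np.array([.029*np.cos(k),.029*np.sin(k),0]))[1] for k in np.linspace(0,6.3,30))-v,'lip rows',[h([f(np.array([.03*np.cos(k),.03*np.sin(k),.075]))[1] for k in np.linspace(0,6.3,30)])-v for h in(min,max)])
for y in range(v-34,v+28,3): print(y-v,''.join(' .:-=+*#%@'[min(9,int(q/22))] for q in g[y,u-30:u+30]))
t=snapshot('top');cv2.imwrite('pics/fin_t.png',t['frame']);cv2.imwrite('pics/fin_s.png',s['frame'])
# expected dial bar pixels
E
python3 k.py sb | tail -1
```

```text
t 28.48 pos [ 0.4679 -0.0589  0.1637] xdir [ 0.094 -0.044 -0.995] head -149.5 open 0.0875 F [ 1.5 -0.1  0.2] q [ 20.   1. -36.   6. -49.   6.]
 shift mm [ -22.2 -273.1 -126.8]
foot row 22.219819919834208 lip rows [np.float64(-21.557494953939397), np.float64(-3.511625277783935)]
-34 ...............................................*@%%%@@@@@@@@
-31 ..............................................%@%%%@@@@@@@@@
-28 ..............................................=@%%%@@@@@@@@@
-25 .........................:-=+++******=-:........@@%@@@@@@@@@
-22 ....................:=#*+=-=============*#*=.... :=#%@@@@@@@
-19 ..................:=+-----==============---+#=.... .-=+++++*
-16 ..................==-------=============----=+:..... ....--=
-13 ..................-==-----==============--===:.......  .   .
-10 ...................--======================--:..............
-7 ...................------=============-------:..............
-4 ...................:-----==============------:..............
-1 ...................:-----==============------:..............
2 ....................-----==============------:..............
5 ....................-----==============------:..............
8 ....................-----==============------:..  ....... ..
11 ....................:---===============------.              
14 ......................:-===============----..               
17 ..........................::---------:..                    
20 .......................... ..  .                            
23 ..........................      .                           
26 ...........................                                 
[(2015, 159, 204, 99), (39, 193, 199, 201), (37, 183, 202, 203), (130, 213, 214, 124), (70, 178, 214, 208), (38, 191, 215, 208), (28, 161, 225, 222)]
```

The beaker stands upright and empty on the bench: lip rows −26 to −9, foot row 18, as expected for an upright one. The balls haven't changed. Next is the dial.

arm_command(commands=[-20,0,0,0,100,-2,-50,-23,0,100,-2,-50,-23,0,100,-2,-50,-23,0,100,-2,-50,-23,0,100])

```text
clock: 29.3
tool_pos: [0.4413, 0.1619, 0.1731]
orientation: [121.0, 84.3, -29.2]
force: [2.7, 0.4, -1.2]
opening: 0.0879
```

arm_command(commands=[0,-50,-23,0,100,0,0,0,-10,100,0,0,0,-10,100,0,0,0,-10,100,0,0,0,-9,100])

```text
clock: 29.92
tool_pos: [0.4319, 0.2195, 0.1609]
orientation: [71.7, 84.4, -38.0]
force: [0.1, -0.6, 0.2]
opening: 0.0877
```

```bash
python3 - <<'E'
from h import *
go([.438,.2415,.14],-110.8)
t=cv2.imread('pics/top0.png');hsv=cv2.cvtColor(t,cv2.COLOR_BGR2HSV)
m=cv2.inRange(hsv,(3,120,90),(22,255,255));m[:210]=0;m[260:]=0;m[:,:150]=0;m[:,205:]=0
ys,xs=np.nonzero(m);T=snapshot('top')
p=np.array([ray(T,x,y,.112)[:2] for x,y in zip(xs,ys)]);c=p.mean(0);w,V=np.linalg.eigh(np.cov(p.T));print('bar top c',c,'n',len(p),'heading',np.degrees(np.arctan2(V[1,1],V[0,1])),np.sqrt(w))
E
```

```text
t 29.93 pos [0.4319 0.2195 0.1609] xdir [ 0.077 -0.06  -0.995] head -109.8 open 0.0877 F [ 0.1 -0.6  0.2] q [ 55.   4. -33.   7. -53.  11.]
 shift mm [ 20.   -3.6 -23.4]
 turn x 1.0
bar top c [0.44277476 0.23723583] n 187 heading 164.44208325312118 [0.00642781 0.01127953]
```

arm_command(commands=[5,-5,-21,1,100,20,0,0,0,100,0,0,0,0,100])

```text
clock: 30.35
tool_pos: [0.4355, 0.2404, 0.1312]
orientation: [70.0, 84.4, -40.8]
force: [-0.2, 0.3, 0.8]
opening: 0.0877
```

```bash
python3 - <<'E'
from h import *
go([.440,.2405,.100],-110.4)
s=snapshot('side');b=cv2.imread('pics/side0.png')
hsv=lambda f:cv2.inRange(cv2.cvtColor(f,cv2.COLOR_BGR2HSV),(3,120,90),(22,255,255))
u,v=proj(s,[.44,.2405,.1]).astype(int)
for f in(b,s['frame']):
  m=hsv(f)[v-30:v+30,u-30:u+30];ys,xs=np.nonzero(m);print(len(xs),xs.mean()+u-30,ys.mean()+v-30, xs.min()+u-30,xs.max()+u-30,ys.min()+v-30,ys.max()+v-30)
P=lambda c:[proj(s,[*c,.112]).round(1).tolist(),proj(s,[*c,.097]).round(1).tolist()]
print(P((.44,.2405)),P((.438,.2415)))
a=np.radians(-20.4);x=np.array([np.cos(a),np.sin(a)]);
for c in((.44,.2405),(.438,.2415),(.443,.238)):
  print(c,'bar ends top',[proj(s,[*(np.array(c)+k*.023*x),.112]).round(1).tolist() for k in(-1,1)])
g=b.mean(2);R=b[:,:,2].astype(int)-b[:,:,0]
for y in range(280,330,2): print(y,''.join(' .:-=+*#%@'[min(9,max(0,int(q/22)))] for q in R[y,180:235]))
E
```

```text
t 30.35 pos [0.4355 0.2404 0.1312] xdir [ 0.074 -0.064 -0.995] head -110.9 open 0.0877 F [-0.2  0.3  0.8] q [ 56.   8. -33.   7. -50.   8.]
 shift mm [31.3  1.3 -2.7]
 turn x -0.5
249 200.76305220883535 299.6907630522088 194 208 284 315
249 200.81124497991968 300.00401606425703 194 208 284 315
[[200.6, 292.1], [202.3, 298.1]] [[200.7, 293.1], [202.4, 299.0]]
(0.44, 0.2405) bar ends top [[203.3, 302.0], [198.0, 282.6]]
(0.438, 0.2415) bar ends top [[203.4, 303.0], [198.1, 283.6]]
(0.443, 0.238) bar ends top [[203.6, 300.1], [198.4, 280.9]]
280                                                        
282                                                        
284                 .-+#+.                                 
286              :#%%%%%%%                                 
288              :#%@%%%@%-                                
290               =%%@%%%%%                                
292               :#%%%%%%%=                               
294                =%%@*+%%%:                              
296                :#%@= +%%+.                             
298            
[... 188 characters left out ...]
##*+++=-.                           
306                   -=+++====:                           
308                   .=+++++===.                          
310                    :=+++====:                          
312                     =+++====-.                         
314                     .=++=--.                           
316                                                        
318                                                        
320                                                        
322                                                        
324                                                        
326                                                        
328
```

arm_command(commands=[15,0,-3,0,100,14,0,0,0,100,0,0,0,0,100])

```text
clock: 30.78
tool_pos: [0.4403, 0.2435, 0.1035]
orientation: [72.2, 84.3, -38.7]
force: [0.1, 0.0, 0.9]
opening: 0.0877
```

```bash
python3 -c "
from h import *
go([.438,.2415,.100],-110.4)"
```

```text
t 30.77 pos [0.4403 0.2435 0.1035] xdir [ 0.077 -0.062 -0.995] head -111.0 open 0.0877 F [0.1 0.  0.9] q [ 56.  10. -35.   8. -45.   8.]
 shift mm [ 3.4 -1.7  2.6]
 turn x -0.6
```

arm_command(commands=[4,-1.7,2.5,-0.5,100,0,0,0,0,0,0,0,0,0,0,0,0,0,0,0,0,0,0,0,0])

```text
clock: 31.4
tool_pos: [0.4386, 0.2421, 0.1009]
orientation: [73.3, 84.3, -37.2]
force: [-0.4, -0.3, 0.2]
opening: 0.0535
```

arm_command(commands=[0,0,0,0,0,0,0,0,0,0,0,0,0,0,0,0,0,0,0,0])

```text
clock: 31.9
tool_pos: [0.4392, 0.2434, 0.1012]
orientation: [74.9, 84.4, -35.5]
force: [1.3, 6.1, -10.4]
opening: 0.0137
```

```bash
cat > dl.py <<'E'
from h import *
go([.438,.2415,.100],-177.9)
s=snapshot('side');f=s['frame'];R=f[:,:,2].astype(int)-f[:,:,0]
for y in range(280,320,2): print(y,''.join(' .:-=+*#%@'[min(9,max(0,int(q/22)))] for q in R[y,175:240]))
E
python3 dl.py
```

```text
t 31.9 pos [0.4392 0.2434 0.1012] xdir [ 0.08  -0.057 -0.995] head -110.5 open 0.0137 F [  1.3   6.1 -10.4] q [ 56.  10. -36.   8. -45.   8.]
 shift mm [ 1.2 -0.6  2.1]
 turn x 67.4
280                           :                                      
282                           ..                                     
284                    .. :=##.                                      
286             .:    :#@%%%%%-       ....                           
288               .   -#%%%%%%#:  ........                           
290                    *%%%%%%%+.  .......                           
292                .   .#%%%%%%#-  .......                           
294            ......   *%%%**%%#:  .......                          
296         ..........  .#%%+:*%%=. ........                         
298           ........   *%%%.=%%#:  ..                              
300            ........  .#%%+:*%%+.                                 
302             ........  *%%%:*%%#:                                 
304              .....    :#%###***=.                                
306                        =*******+:                                
308                        .********+.                               
310                         -*******+:                               
312                          ********=.                              
314                          .***+==:                                
316                                                                  
318
```

arm_command(commands=[0,0,0,8,0,0,0,0,8,0,0,0,0,8,0,0,0,0,8,0,0,0,0,8,0])

```text
clock: 32.58
tool_pos: [0.4396, 0.2441, 0.1009]
orientation: [116.1, 84.3, -35.5]
force: [2.0, 1.3, -0.8]
opening: 0.0141
```

```bash
python3 dl.py
```

```text
t 32.58 pos [0.4396 0.2441 0.1009] xdir [ 0.08  -0.057 -0.995] head -151.4 open 0.0141 F [ 2.   1.3 -0.8] q [ 56.  10. -36.   8. -45. -33.]
 shift mm [0.9 1.5 2.7]
 turn x 26.5
280                          .:::::.                                 
282                                                                  
284                              :-:.    .                           
286                             ==:.:  ...                           
288                            :=:                                  .
290                            +=                                  ..
292         .                  ---:.                             ... 
294         .....                 ...                ..         ...  
296          ......   -#*.:.     ...   ...            ............   
298           .....  +%#:+%@=   .........              ..........    
300                :*@+:*%@%+...........               .........     
302               :#%--#@%%*+- ........                ........      
304               .#%%%%%#*+++=--::...                    ....       
306                =######*+++++++-                         .        
308                 *#####*++++++-                                   
310                 :*#####*+++=.                                    
312                  =*####*++=.                                     
314                  .=+*###*-                                       
316                        .                                         
318
```

arm_command(commands=[0,0,0,8,0,0,0,0,8,0,0,0,0,6,0,0,0,0,0,0])

```text
clock: 33.12
tool_pos: [0.4402, 0.2444, 0.101]
orientation: [138.5, 84.3, -35.5]
force: [1.1, 0.7, 0.1]
opening: 0.0141
```

```bash
python3 dl.py
```

```text
t 33.12 pos [0.4402 0.2444 0.101 ] xdir [ 0.081 -0.058 -0.995] head -173.8 open 0.0141 F [1.1 0.7 0.1] q [ 56.  10. -36.   8. -45. -56.]
 shift mm [0.9 2.5 2.6]
 turn x 4.1
280                                                                  
282                                                                  
284                                                                  
286                                                                 .
288                                                               .. 
290                :-==-:                                      ......
292              :+-:. :-                                    ........
294             :=-.                                       ......... 
296             :--.                                    .........    
298              .:: :.                               .........      
300               :=#%%#:                          ..........        
302             *#%@%%#**:                       .........           
304             :+*##*****=:                   .........             
306              -*******+*++:              ..........               
308               +******++++=.           ..........                 
310               :*****++++==...       .   .....                    
312                :+***++=:    .......    ....                      
314                  .==-       .......  ....                        
316                              .........                           
318                                .....
```

arm_command(commands=[0,0,0,4.5,0,0,0,0,0,0,0,0,0,0,0])

```text
clock: 33.55
tool_pos: [0.4403, 0.2444, 0.101]
orientation: [142.4, 84.3, -35.5]
force: [1.5, 0.2, -0.7]
opening: 0.014
```

```bash
cat > fit.py <<'E'
from h import *
go([.438,.2415,.1],-177.9)
s=snapshot('side');f=s['frame']
def fit(f):
  m=cv2.inRange(cv2.cvtColor(f,cv2.COLOR_BGR2HSV),(3,110,80),(22,255,255));k=np.zeros_like(m);k[278:322,180:225]=1;m=((m>0)&(k>0)).astype(np.uint8)
  pts0=cv2.findNonZero(m).reshape(-1,2);res=[]
  for th in range(-10,95,2):
   for cx,cy in((0,0),(.002,0),(-.002,0),(0,.002),(0,-.002),(.002,.002)):
    a=np.radians(-20.4-th);x=np.array([np.cos(a),np.sin(a)]);y=np.array([-x[1],x[0]]);c=np.array([.438+cx,.2415+cy])
    P=np.array([proj(s,[*(c+i*.023*x+j*.007*y),z]) for i in(-1,1) for j in(-1,1) for z in(.082,.112)],np.float32)
    h=np.zeros_like(m);cv2.fillConvexPoly(h,cv2.convexHull(P).round().astype(np.int32),1)
    # compare in the lower-left (front) part only, which is not hidden
    yy,xx=np.mgrid[:400,:640];r=(yy>=301)
    res.append((int(((h!=m)&r).sum()),th,cx,cy))
  return sorted(res)[:6],len(pts0)
for g in(cv2.imread('pics/side0.png'),f): print(fit(g))
E
python3 fit.py; python3 k.py sc|tail -1
```

```text
t 33.55 pos [0.4403 0.2444 0.101 ] xdir [ 0.081 -0.058 -0.995] head -177.8 open 0.014 F [ 1.5  0.2 -0.7] q [ 56.  10. -36.   8. -45. -60.]
 shift mm [0.9 2.7 2.5]
 turn x 0.1
([(23, 0, 0.002, 0.002), (30, -2, 0.002, 0.002), (30, 4, 0.002, 0), (33, 2, 0.002, 0.002), (35, 2, 0.002, 0), (36, 6, 0.002, 0)], 257)
([(145, 72, 0.002, 0), (149, 68, 0.002, 0), (150, 70, 0.002, 0), (151, 62, 0.002, 0), (151, 66, 0.002, 0.002), (153, 60, 0.002, 0)], 129)
[(4040, 171, 206, 62)]
```

arm_command(commands=[0,0,0,0,0,0,0,0,0,0,0,0,0,0,0,0,0,0,0,0,0,0,0,0,0])

```text
clock: 34.33
tool_pos: [0.4403, 0.2444, 0.101]
orientation: [142.4, 84.3, -35.5]
force: [1.9, 0.3, -0.5]
opening: 0.0139
```

```bash
sed -i 's/r=(yy>=301)/r=(yy>=300)\&(xx<=196)/; s/range(-10,95,2)/range(48,92,2)/; s/for g in.*/print(fit(f))/; s/\[:6\]/[:12]/' fit.py; python3 fit.py; python3 dl.py | tail -14; python3 - <<'E'
from h import *
s=snapshot('side');I=cv2.resize(s['frame'][160:250,110:240],None,fx=4,fy=4,interpolation=2);m=I.min(2)
m=cv2.morphologyEx(m,cv2.MORPH_OPEN,cv2.getStructuringElement(2,(20,20)))
n,l,st,c=cv2.connectedComponentsWithStats((m>150).astype(np.uint8));print([(int(x[4]/16),*(q/4+[110,160]).round().astype(int).tolist()) for x,q in zip(st[1:],c[1:])])
E
```

```text
t 34.33 pos [0.4403 0.2444 0.101 ] xdir [ 0.081 -0.058 -0.995] head -177.8 open 0.0139 F [ 1.9  0.3 -0.5] q [ 56.  10. -36.   8. -45. -60.]
 shift mm [1.  2.8 2.5]
 turn x 0.1
([(38, 78, 0, 0.002), (39, 72, 0.002, 0), (40, 68, 0.002, 0), (40, 70, 0.002, 0), (40, 74, 0, 0.002), (40, 74, 0.002, 0), (40, 76, 0, 0.002), (40, 80, 0, 0.002), (40, 82, 0, 0.002), (41, 62, 0, 0.002), (42, 56, 0.002, 0.002), (42, 60, 0, 0.002)], 130)
292            -==:.:--                                      ...... .
294           -=:     .                                    ..........
296          .--.                                       ..........   
298           .::.                                   ...........     
300             +=-+:                              ..........        
302             +#%%*.                          ...........          
304             -+***=                       ...........             
306              =****+-                   ..........                
308              .+*****=.              ............                 
310               -+****+=.          ............                    
312                :+***+=..       .   .......                       
314                  .=:    .......    .....                         
316                         .............                            
318                          .........                               
[(305, 235, 234)]
```

arm_command(commands=[0,0,0,0,0,0,0,0,0,0,0,0,0,0,0,0,0,0,0,0,0,0,0,0,0])

```text
clock: 35.1
tool_pos: [0.4403, 0.2444, 0.101]
orientation: [142.4, 84.3, -35.5]
force: [1.7, 0.9, 0.3]
opening: 0.0137
```

```bash
python3 - <<'E'
from h import *
a=cv2.imread('pics/fin_t.png');t=snapshot('top')['frame']
for f in(a,t):
  I=cv2.resize(f[95:190,145:245],None,fx=4,fy=4,interpolation=2).min(2)
  m=cv2.morphologyEx(I,cv2.MORPH_OPEN,cv2.getStructuringElement(2,(16,16)))
  n,l,st,c=cv2.connectedComponentsWithStats((m>150).astype(np.uint8));print([(int(x[4]/16),*(q/4+[145,95]).round().astype(int).tolist()) for x,q in zip(st[1:],c[1:]) if x[4]<3000])
# beaker moved?
s=snapshot('side')['frame'];b=cv2.imread('pics/fin_s.png');print('dish/jar/brush diff vs start',[int((cv2.absdiff(s,cv2.imread('pics/side0.png')).max(2)[y0:y1,x0:x1]>60).sum()) for x0,x1,y0,y1 in((330,372,192,222),(380,418,158,192),(408,484,188,222))])
go()
close_job()
E
```

```text
[(77, 184, 135), (38, 209, 135), (38, 219, 138), (40, 196, 144), (37, 197, 151), (38, 177, 153), (37, 204, 159), (119, 240, 185)]
[(77, 184, 135), (38, 209, 135), (38, 219, 138), (40, 196, 144), (37, 197, 151), (38, 177, 153), (36, 204, 159), (120, 240, 185)]
dish/jar/brush diff vs start [41, 0, 0]
t 35.2 pos [0.4403 0.2444 0.101 ] xdir [ 0.081 -0.058 -0.995] head -177.8 open 0.0137 F [ 1.2 -0.  -0.7] q [ 56.  10. -36.   8. -45. -60.]
the job is handed in; nothing more can be done
```

I poured all eight balls into the sieve, stood the empty beaker upright on the bench, and handed the job in at 35.2 s with the dial gripped near its third click. No verdict was reported.

- **How it was done:** The tool could not tilt, so I pushed the beaker against the sieve rim to make it pivot in the jaws and pour. It slid in the pads, so I laid it on its side on the bench and re-gripped it nearer the foot. I then turned it back up against the rim and bench.
- **Balls:** The last top view shows eight balls in the sieve (seven blobs, one of them double-sized). They lie where they did before I went to the dial.
- **Beaker:** It stood upright and let go when last checked, just after I released it. I did not check it again at the end.
- **Dial:** The jaws turned 67.3° clockwise from off, against 67.5° for the third click, and held steady for over a second. The image fit for the dial angle was weak, about 56 to 82°, so the angle rests on the gripper's heading.
- **Grip:** The jaws held the bar at 14 mm. The tool had picked up a lean of about 6° from the contact pushes.
- **Bystanders:** The jar and brush show no change from the start. The dish region differs by 41 pixels, which I took to be shadow and did not look into; the arm never came near it.

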